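# Strip a traded-in aquarium filter for washing

## Robot

A 6-joint arm with a two-finger parallel gripper is mounted at the origin on the work surface. World frame = base frame: x ahead of the robot, y to its left, z up, the work surface at z = 0. Lengths are in m, angles in rad, forces in N, time in s.
With the tool pointing down it reaches from about 0.275 to 0.975 m from the base axis. Payload 8.4 kg.
Tool frame: the origin (TCP) lies between the finger pads; the fingertips stand 19 mm ahead of it and the grasp point (between the pads) is the TCP; z points along the fingers, y is the direction in which the jaws open and shut (so a half turn about z gives the same grasp; the last joint's range is limited). The gripper opens to 92 mm and grips with 3 to 60 N. Pads are 20 mm wide; open, the fingers measure 128 mm over their backs; the gripper's body (75 mm by 189 mm) begins 69 mm behind the grasp point.
Start: joints at [1.254, 0.353, 1.633, -0, 1.155, -0.002], TCP at [0.194, 0.594, 0.234] pointing down, gripper open.
Joint ranges: [-2.63, 2.63], [-0.92, 2.1], [0.06, 2.66], [-1.3, 4.44], [0, 2.69], [-3.02, 3.02]. Speed limits (rad/s): [2.22, 2.22, 2.79, 3.14, 3.14, 3.14].

## Interface

Orientations are given as [roll, pitch, yaw] about the fixed x, y, z axes, in that order (R = Rz(yaw) Ry(pitch) Rx(roll)).
In Python, from station import read_state, optics, ticket gives the robot as it stands.
- The arm moves only by the shell command python3 -m pendant 'ROWS' [FORCE]. ROWS is JSON, a list of rows, each an object with "xyz": the shift along the tool's x, y, z in m, a list of three; "twist": the turn about the tool's z in rad; "jaw": the opening, from 0 (shut) to 1 (fully open). In form: [{"xyz": [x, y, z], "twist": twist, "jaw": jaw}, ...]. A call has 1 to 10 rows; each row shifts and turns the commanded pose from where the row before left it, along the tool's axes as they then stand; what a row does not reach is not made up. A row lasts 1/12 s, in which the tool goes at most 41.7 mm and 7.16 degrees, less where a joint would pass 70% of its speed; a pose out of reach is approached as far as the arm can. A call is refused whole if a number of a shift passes 0.0417 or a number of a turn 0.125, either way. A call with a gripper value outside its range is refused whole. The fingers move at their own pace and stop on an object; FORCE is the grip in N (left out, the last holds). Time passes only in rows, so rows that do not move let the fingers close. It gives the time, the measured TCP pose, the force and the opening at its end, in the units of the state.
- read_state(): the state, without advancing time (a new reading comes with each control period).
- optics.read_camera(name): name is "side" or "top" or "wrist"; returns the picture (480x640x3 uint8, red, green, blue); there is no depth.
- optics.camera_model(name): a dict with "fx", "fy", "cx", "cy" (pixels), "world_from_camera" (4x4, takes a point from camera to world coordinates). Camera axes: x right, y up, looking along -z (the intrinsics and any distortion apply to the point x, -y, -z); pixel columns grow to the right and rows downward; lengths in m; the calibration is good to about 2 mm. A picture is of the moment at which its call begins: read the wrist's pose just before it. camera_model takes no time and is no camera call; for the wrist camera it gives the pose at the moment of the call.
- ticket.close_job(): hands the job in, once; it reports no verdict.
The state is a dict: "clock": time; "qpos": joint angles; "qvel": joint speeds; "effort": joint torques, N m; "tool_pos": TCP position; "eef_rot": TCP orientation; "ft_force": force on the tool from outside, world axes, zero at the start; "moment": the same for the moment, N m; "grip_width": finger opening in m.
Only numpy, scipy, OpenCV 4.12 (cv2) and the standard library are available. Lean on these libraries where they do the work, as an engineer would, in place of code of your own. Each camera call takes 0.05 s, during which the arm holds its last target. There are 200 camera calls.

## Task

Strip the aquarium filter on the counter for washing. First slide the controller's flow slider fully to its off end, then take the filter apart from the top down: stand the clear hood upright on the drip mat, put every media cartridge from the upper basket into the grey tub, then stand the emptied upper basket and after it the lower basket upright beside the hood on the mat, each flat on the mat itself. Last of all, turn the controller's service knob back to its zero stop, leaving the other things on the counter where they are.

Things in the scene. Friction and masses are not known exactly. Their poses are not given: they have to be found in the camera images.
- filter_base: Black square open sump, fixed, 124 x 124 mm, walls 9 mm, inside 106 x 106 mm, floor 6 mm thick, rim 72 mm above the counter. Origin: centre of its underside, z up, x and y along its sides; two grey hose stubs stick out 20 mm on its -x side. At the start it holds the lower basket, which carries the upper basket; the hood stands on its rim. All have the sump's yaw.
- hood: Clear square hood, 120 x 120 mm, open below, 5 mm walls, top 85 mm above its origin (centre of its lower edge, z up), 300 g. Black handle bar on top along its y: 80 mm long, 12 mm wide in x, 113 to 125 mm above the origin, posts at y = +-34 mm; pinch it across x. It starts loose on the sump's rim over basket and cartridges: raise it straight up 80 mm or more. Stand it on its open edge.
- basket_top: Upper basket, grey, 100 x 100 mm, 52 mm tall, 150 g, 4 mm walls and floor. Origin: centre of its underside, z up. A black dividing bar along its y at x = 0, 10 mm thick in x, up to 66 mm above the origin, is its handle: pinch it across x at the middle. A cross wall 30 mm high makes four pockets. Starts on the lower basket's rim, origin 56 mm above the counter, 3 mm of play in the sump.
- basket_low: Lower media basket, empty, like the upper one but 50 mm tall, without cross wall, and with its bar (same direction and thickness) ending 46 mm above the origin, 4 mm below the rim. At the start it stands on the sump's floor, origin 6 mm above the counter. Lift it straight up.
- cart_a: Media cartridge (two to four are present): white ceramic cylinder 34 mm in diameter, 45 mm tall, 50 g, with a grey grip stem 10 mm in diameter on its axis, 45 to 88 mm above the origin (centre of its underside, z along the axis). Starts upright in a pocket of the upper basket, at x = +25.5, y = +24.0 mm of it, underside 4 mm above the basket's origin; the stem stands 40 mm above the basket's rim.
- cart_b: Media cartridge (two to four are present): white ceramic cylinder 34 mm in diameter, 45 mm tall, 50 g, with a grey grip stem 10 mm in diameter on its axis, 45 to 88 mm above the origin (centre of its underside, z along the axis). Starts upright in a pocket of the upper basket, at x = +25.5, y = -24.0 mm of it, underside 4 mm above the basket's origin; the stem stands 40 mm above the basket's rim.
- cart_c: Media cartridge (two to four are present): white ceramic cylinder 34 mm in diameter, 45 mm tall, 50 g, with a grey grip stem 10 mm in diameter on its axis, 45 to 88 mm above the origin (centre of its underside, z along the axis). Starts upright in a pocket of the upper basket, at x = -25.5, y = +24.0 mm of it, underside 4 mm above the basket's origin; the stem stands 40 mm above the basket's rim.
- cart_d: Media cartridge (two to four are present): white ceramic cylinder 34 mm in diameter, 45 mm tall, 50 g, with a grey grip stem 10 mm in diameter on its axis, 45 to 88 mm above the origin (centre of its underside, z along the axis). Starts upright in a pocket of the upper basket, at x = -25.5, y = -24.0 mm of it, underside 4 mm above the basket's origin; the stem stands 40 mm above the basket's rim.
- tub: Loose grey open tub for the cartridges, 130 x 130 mm, 60 mm tall, 4 mm walls and floor, 400 g. Origin: centre of its underside, z up. It stands on the counter to the robot's right, its place and the controller's may be swapped. Four cartridges fit upright at x, y = +-30 mm.
- mat: Black ribbed rubber drip mat fixed to the counter, 270 x 270 mm, 6 mm thick. Origin: centre of its underside, x and y along its sides, z up; top surface at 6 mm. It has room for the hood and both baskets in three of its four quarters (centres at x, y = +-66 mm).
- console: Black pump controller, a fixed box 140 (x) x 150 (y) x 30 mm tall on the counter to the robot's right. Origin: centre of its underside. On top: the flow slider's track along y at x = -42 mm, and the service knob at x = +34, y = +20 mm.
- fader (a joint): Flow slider position, 0 = off (stop at the -y end of the track) to 0.08 m = fully open, growing towards the controller's +y. Friction about 1.5 N, stays where left. The off end is the robot's right-hand one; a white tick beside the track marks it.
- fader_top (a point): Centre of the top of the slider's black grip, a block 28 mm (x) x 20 mm (y) x 40 mm tall that stands on a track 14.5 mm high; top 84.5 mm above the counter. Axes as the controller's.
- counter (a joint): Service knob angle in rad, 0 = zero stop, growing clockwise seen from above (range to 2.0). Turn it anticlockwise to the stop to reset it. Friction about 0.03 N m, stays where left. At zero the white line on the knob's top points along the controller's -x, at a white tick beside it.
- counter_grip (a point): On the knob's axis, 67 mm above the counter, at the height to grip. The knob is a black bar 42 mm long, 14 mm thick, from 44 to 74 mm above the counter on a disc of 44 mm diameter (top at 44 mm). The bar runs along this point's x axis, which turns with the knob and lies along the controller's x at zero.
- bottle: Bystander: white bottle, 52 mm across, 130 mm tall, beyond the filter. Leave it alone.
- jar: Bystander: jar, 60 mm across, 60 mm tall, beyond the drip mat. Leave it alone.
- pump: Bystander: small black pump, 100 x 50 mm, 75 mm tall, at the robot's far right. Leave it alone.
Things that resemble listed ones, but are neither listed nor needed, are in the scene too. Leave any brown look-alike of the tub alone.

How it is judged:
By the outcome, as a careful person would: the job done as asked, in the order asked, and still so for the second after the job is handed in, with the robot touching nothing.
Of cart_a, cart_b, cart_c, cart_d only 2 to 4 are there at a start; the rules pass over those that are not, and their reading is None.
At some moment in a run one of tub may be knocked a few centimetres aside while the robot is not near it.
It also fails if it takes over 210 s, if anything falls off the work surface, if the arm or the gripper's body presses on something with over 40 N, if the wrist force passes 120 N, or if a joint passes its speed limit or range.

## Working session

There is one attempt and no reset: what is moved stays moved. The work goes in short steps, Python scripts to look and compute and a shell command to move; the robot and the scene stay as the last step left them, time stands still between calls to the robot, and variables do not carry over. Pictures are saved under pics/ and viewed, about 12 in all and at most 16, crops included, and the job is handed in when it is done.

```bash
ls; mkdir -p pics; python3 - <<'E'
from station import read_state, optics
import cv2,json
print({k:v for k,v in read_state().items()})
for n in("top","side"):
    print(n,{k:(v.tolist() if hasattr(v,'tolist') else v) for k,v in optics.camera_model(n).items()})
    cv2.imwrite(f"pics/{n}0.png",optics.read_camera(n)[:,:,::-1])
E
```

```text
pics
{'clock': 0.0, 'qpos': array([ 1.25357818e+00,  3.53645415e-01,  1.63411381e+00,  1.87434923e-05,
        1.15520759e+00, -2.40643773e-03]), 'qvel': array([-2.64013487e-05, -1.25459082e-03,  2.41701139e-03,  8.50973902e-05,
       -5.73652136e-04, -5.83319600e-04]), 'effort': array([-7.97723733e-04, -5.93856919e+01, -3.34207428e+01,  6.96637854e-02,
        2.36871885e-02, -1.27434641e-04]), 'tool_pos': array([0.19337716, 0.59384454, 0.23287408]), 'eef_rot': array([-3.14021854e+00, -2.04443943e-05,  2.82677335e+00]), 'ft_force': array([ 0.49810112, -0.26771662, -0.01815688]), 'moment': array([ 0.01595143,  0.0328271 , -0.00029351]), 'grip_width': 0.09214509603206754}
top {'fx': 596.5055426930983, 'fy': 596.5055426930983, 'cx': 312.1601881784765, 'cy': 239.7947342288201, 'world_from_camera': [[0.019345880339836658, 0.9955771467974183, -0.09193411602114125, 0.3869560962964005], [-0.9997545215203071, 0.020256030713121324, 0.008977188838993441, -0.12488126872493015], [0.01079970432829464, 0.09173787655304118, 0.9957246247793413, 1.5557428703094538], [0.0, 0.0, 0.0, 1.0]]}
side {'fx': 492.11504536042406, 'fy': 492.11504536042406, 'cx': 315.10244303160954, 'cy': 239.222906612933, 'world_from_camera': [[-0.9504594374341871, 0.21462563697233208, -0.22486149903109096, 0.3016405275884362], [-0.3101036091627826, -0.6046202265534305, 0.7336689534297433, 0.6500374126420642], [0.021508355969360685, 0.7670529431510574, 0.6412231850352856, 0.7492161896435477], [0.0, 0.0, 0.0, 1.0]]}
```

View pics/top0.png

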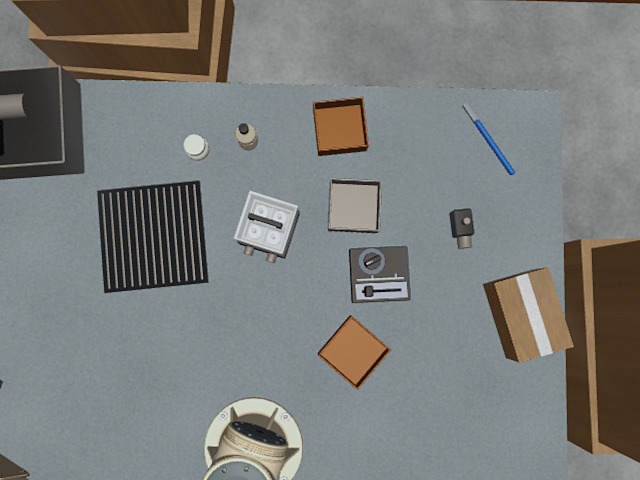

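View pics/side0.png

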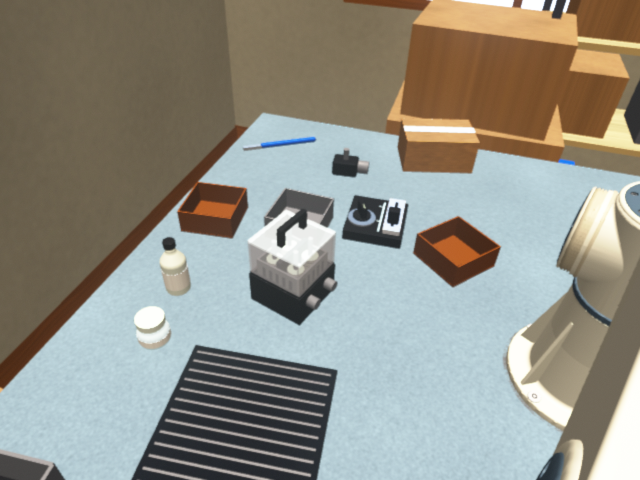

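Overview: mat around (152,236), filter with hood at (267,225), grey tub (355,206), console (380,274) with its slider grip at (368,292), and brown decoys at (341,126) and (353,352). Next, an enlarged crop.

```bash
cat > h.py <<'E'
import numpy as np, cv2, sys
from station import read_state, optics
def ray(n,u,v,z,m=None):
    m=m or optics.camera_model(n); T=np.array(m["world_from_camera"])
    d=T[:3,:3]@np.array([(u-m["cx"])/m["fx"],-(v-m["cy"])/m["fy"],-1.])
    return T[:3,3]+d*(z-T[2,3])/d[2]
def proj(n,p,m=None):
    m=m or optics.camera_model(n); T=np.array(m["world_from_camera"])
    c=T[:3,:3].T@(np.array(p)-T[:3,3]); return np.array([m["cx"]-m["fx"]*c[0]/c[2], m["cy"]+m["fy"]*c[1]/c[2]])
def tool():
    s=read_state(); r=s["eef_rot"]; return np.array(s["tool_pos"]),r[2],s
def go(x,y,z,yaw=None):
    """shift in tool axes (tool pointing down) to world x,y,z; twist to put jaw(y) axis/tool yaw"""
    from scipy.spatial.transform import Rotation as R
    p,_,s=tool(); M=R.from_euler('xyz',s["eef_rot"]).as_matrix()
    print("at",p.round(4),"rpy",np.round(s["eef_rot"],3),"q6",round(s["qpos"][5],2),"d_tool",(M.T@(np.array([x,y,z])-p)).round(4))
    if yaw is not None:
        # yaw: wanted world angle of jaw axis (mod pi)
        j=np.arctan2(M[1,1],M[0,1]); d=(yaw-j+np.pi/2)%np.pi-np.pi/2
        print("jaw ang",round(j,3),"twist needed (tool z down => -)",round(-d,3))
def crop(n,name,u0,v0,u1,v1,k):
    im=optics.read_camera(n)[v0:v1,u0:u1,::-1]
    cv2.imwrite("pics/"+name,cv2.resize(im,None,fx=k,fy=k,interpolation=cv2.INTER_CUBIC))
E
python3 - <<'E'
from h import *
im=cv2.imread("pics/top0.png")[170:310,220:420]
cv2.imwrite("pics/c1.png",cv2.resize(im,None,fx=4,fy=4,interpolation=cv2.INTER_CUBIC))
# mat corners
c=[ray("top",u,v,.006)[:2] for u,v in((98,191),(200,181),(208,282),(104,292))]
for a in c: print(a.round(4))
print("mat c",np.mean(c,0).round(4), [np.linalg.norm(c[i]-c[i-1]).round(3) for i in range(4)])
E
```

```text
[0.6469 0.4244]
[0.6792 0.1588]
[0.4149 0.1285]
[0.384  0.3952]
mat c [0.5312 0.2767] [np.float64(0.265), np.float64(0.267), np.float64(0.266), np.float64(0.269)]
```

View pics/c1.png

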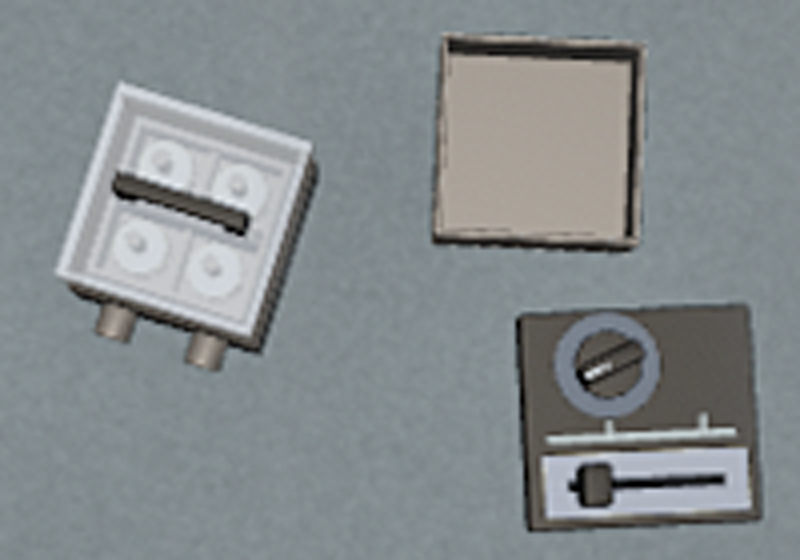

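```bash
python3 - <<'E'
from h import *
def P(u,v,z): return ray("top",220+u/4,170+v/4,z)[:2]
def ang(a,b): d=b-a; return np.arctan2(d[1],d[0])
con=[P(*p,.03) for p in((520,317),(748,305),(762,520),(530,530))]
print("console",np.mean(con,0).round(4),"edges",[np.linalg.norm(con[i]-con[i-1]).round(3) for i in range(4)],"yaw",round(ang(con[3],con[0]),3),round(ang(con[1],con[0])-np.pi/2,3))
c=np.mean(con,0); t=np.mean([ang(con[3],con[0]),ang(con[2],con[1]),ang(con[1],con[0])-np.pi/2,ang(con[2],con[3])-np.pi/2]); print("yaw",t.round(3))
R=np.array([[np.cos(t),-np.sin(t)],[np.sin(t),np.cos(t)]])
g=P(597,485,.0845); print("grip",g.round(4),"in console",(R.T@(g-c)).round(4))
k=P(610,362,.074);print("knob",k.round(4),(R.T@(k-c)).round(4),"pred",(c+R@[.034,.02]).round(4))
a,b=P(580,380,.074),P(642,345,.074); print("bar ang",ang(b,a).round(3))
hd=[P(118,183,.197),P(248,222,.197)];print("hood handle",np.mean(hd,0).round(4),np.linalg.norm(hd[0]-hd[1]).round(3),"yaw",(ang(hd[1],hd[0])-np.pi/2).round(3))
hc=[P(*p,.157) for p in((122,85),(313,150),(250,333),(62,272))]
print("hood",np.mean(hc,0).round(4),[np.linalg.norm(hc[i]-hc[i-1]).round(3) for i in range(4)],"yaw",(ang(hc[1],hc[0])-np.pi/2).round(3),ang(hc[3],hc[0]).round(3))
tb=[P(*p,.06) for p in((446,35),(645,43),(636,246),(434,240))]
print("tub",np.mean(tb,0).round(4),[np.linalg.norm(tb[i]-tb[i-1]).round(3) for i in range(4)],"yaw",(ang(tb[1],tb[0])-np.pi/2).round(3),ang(tb[3],tb[0]).round(3))
go(g[0],g[1],.2)
E
```

```text
console [ 0.4425 -0.3139] edges [np.float64(0.136), np.float64(0.147), np.float64(0.138), np.float64(0.148)] yaw 0.06 0.073
yaw 0.066
grip [ 0.3986 -0.281 ] in console [-0.0417  0.0357]
knob [ 0.4751 -0.2894] [0.0341 0.0223] pred [ 0.4751 -0.2917]
bar ang 2.102
hood handle [ 0.5544 -0.0299] 0.078 yaw -0.272
hood [ 0.5551 -0.0294] [np.float64(0.116), np.float64(0.12), np.float64(0.115), np.float64(0.116)] yaw -0.31 -0.279
tub [ 0.6154 -0.2454] [np.float64(0.131), np.float64(0.127), np.float64(0.13), np.float64(0.128)] yaw -0.019 -0.041
at [0.1934 0.5939 0.2329] rpy [-3.14  -0.     2.827] q6 -0.0 d_tool [-0.466  -0.7684  0.0339]
```

Measurements match the given sizes (console grip at x=-41.7 mm, and the hood handle agrees with the hood centre). First I turn the jaw to lie along the console x.

```bash
python3 -m pendant '[{"xyz":[0,0,-0.003],"twist":0.119,"jaw":0.5},{"xyz":[0,0,-0.003],"twist":0.119,"jaw":0.5},{"xyz":[0,0,-0.003],"twist":0.119,"jaw":0.5},{"xyz":[0,0,-0.003],"twist":0.119,"jaw":0.5},{"xyz":[0,0,-0.003],"twist":0.119,"jaw":0.5},{"xyz":[0,0,-0.003],"twist":0.119,"jaw":0.5},{"xyz":[0,0,-0.003],"twist":0.119,"jaw":0.5},{"xyz":[0,0,-0.003],"twist":0.119,"jaw":0.5},{"xyz":[0,0,-0.003],"twist":0.119,"jaw":0.5},{"xyz":[0,0,-0.003],"twist":0.119,"jaw":0.5}]' 20; python3 -c "
from h import *
go(.3986,-.281,.2,.066)"
```

```text
clock: 0.93
tool_pos: [0.1934, 0.594, 0.2633]
eef_rot: [-3.141, 0.001, 1.631]
ft_force: [0.2, -0.8, -0.4]
grip_width: 0.0459
at [0.1934 0.594  0.2633] rpy [-3.141e+00  1.000e-03  1.631e+00] q6 1.19 d_tool [-0.8857  0.1522  0.064 ]
jaw ang 0.06 twist needed (tool z down => -) -0.006
```

```bash
A='' ; python3 -m pendant '[{"xyz":[-0.0295,0.005,0],"twist":0,"jaw":0.5},{"xyz":[-0.0295,0.005,0],"twist":0,"jaw":0.5},{"xyz":[-0.0295,0.005,0],"twist":0,"jaw":0.5},{"xyz":[-0.0295,0.005,0],"twist":0,"jaw":0.5},{"xyz":[-0.0295,0.005,0],"twist":0,"jaw":0.5},{"xyz":[-0.0295,0.005,0],"twist":0,"jaw":0.5},{"xyz":[-0.0295,0.005,0],"twist":0,"jaw":0.5},{"xyz":[-0.0295,0.005,0],"twist":0,"jaw":0.5},{"xyz":[-0.0295,0.005,0],"twist":0,"jaw":0.5},{"xyz":[-0.0295,0.005,0],"twist":0,"jaw":0.5}]' | head -2
python3 -m pendant '[{"xyz":[-0.0295,0.005,0],"twist":0,"jaw":0.5},{"xyz":[-0.0295,0.005,0],"twist":0,"jaw":0.5},{"xyz":[-0.0295,0.005,0],"twist":0,"jaw":0.5},{"xyz":[-0.0295,0.005,0],"twist":0,"jaw":0.5},{"xyz":[-0.0295,0.005,0],"twist":0,"jaw":0.5},{"xyz":[-0.0295,0.005,0],"twist":0,"jaw":0.5},{"xyz":[-0.0295,0.005,0],"twist":0,"jaw":0.5},{"xyz":[-0.0295,0.005,0],"twist":0,"jaw":0.5},{"xyz":[-0.0295,0.005,0],"twist":0,"jaw":0.5},{"xyz":[-0.0295,0.005,0],"twist":0,"jaw":0.5}]' | head -2
python3 -m pendant '[{"xyz":[-0.0295,0.005,0.006],"twist":0,"jaw":0.5},{"xyz":[-0.0295,0.005,0.006],"twist":0,"jaw":0.5},{"xyz":[-0.0295,0.005,0.006],"twist":0,"jaw":0.5},{"xyz":[-0.0295,0.005,0.006],"twist":0,"jaw":0.5},{"xyz":[-0.0295,0.005,0.006],"twist":0,"jaw":0.5},{"xyz":[-0.0295,0.005,0.006],"twist":0,"jaw":0.5},{"xyz":[-0.0295,0.005,0.006],"twist":0,"jaw":0.5},{"xyz":[-0.0295,0.005,0.006],"twist":0,"jaw":0.5},{"xyz":[-0.0295,0.005,0.006],"twist":0,"jaw":0.5},{"xyz":[0,0,0],"twist":0,"jaw":0.5}]'; python3 -c "
from h import *
go(.3986,-.281,.072,.066)
cv2.imwrite('pics/w1.png',optics.read_camera('wrist')[:,:,::-1])
m=optics.camera_model('wrist');print(np.round(m['world_from_camera'],3).tolist(),m['fx'],m['cx'],m['cy'])
print('exp grip px',proj('wrist',[.3986,-.281,.0845]))"
```

```text
clock: 1.77
tool_pos: [0.2627, 0.3017, 0.2633]
clock: 2.6
tool_pos: [0.332, 0.0107, 0.2636]
clock: 3.43
tool_pos: [0.3955, -0.2537, 0.2086]
eef_rot: [-3.142, 0.001, 1.635]
ft_force: [0.3, 0.2, -0.6]
grip_width: 0.0457
at [ 0.3955 -0.2537  0.2086] rpy [-3.142e+00  1.000e-03  1.635e+00] q6 -0.64 d_tool [-0.0273  0.0014  0.1366]
jaw ang 0.064 twist needed (tool z down => -) -0.002
[[0.998, -0.061, -0.016, 0.39], [0.063, 0.959, 0.275, -0.174], [-0.002, -0.276, 0.961, 0.359], [0.0, 0.0, 0.0, 1.0]] 368.7746463867877 315.1218336783498 243.4323629993943
exp grip px [318.01345526 278.76247397]
```

View pics/w1.png

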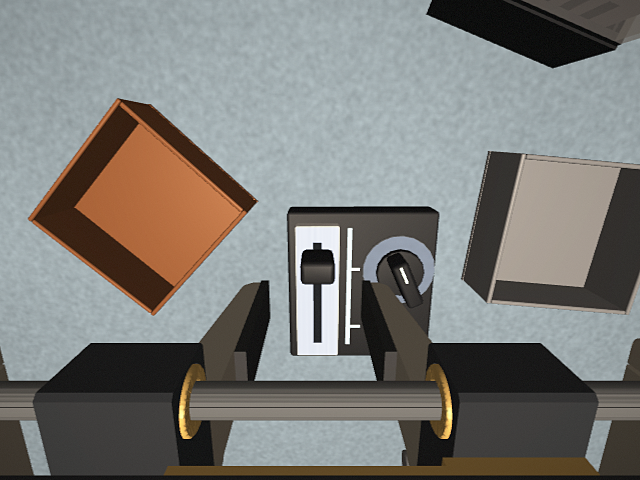

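```bash
python3 - <<'E'
from h import *
c=np.array([.3986,-.281]);t=.066
R=np.array([[np.cos(t),-np.sin(t)],[np.sin(t),np.cos(t)]])
for z in(.0845,.0445):
  for dx,dy in((-.014,.01),(.014,.01),(.014,-.01),(-.014,-.01)):
    print(z,dx,dy,proj("wrist",[*(c+R@[dx,dy]),z]).round(0))
im=cv2.imread("pics/w1.png")[200:360,270:450]
cv2.imwrite("pics/w1c.png",cv2.resize(im,None,fx=4,fy=4,interpolation=cv2.INTER_CUBIC))
E
```

```text
0.0845 -0.014 0.01 [300. 267.]
0.0845 0.014 0.01 [336. 267.]
0.0845 0.014 -0.01 [335. 290.]
0.0845 -0.014 -0.01 [301. 290.]
0.0445 -0.014 0.01 [302. 252.]
0.0445 0.014 0.01 [333. 252.]
0.0445 0.014 -0.01 [333. 273.]
0.0445 -0.014 -0.01 [302. 273.]
```

View pics/w1c.png

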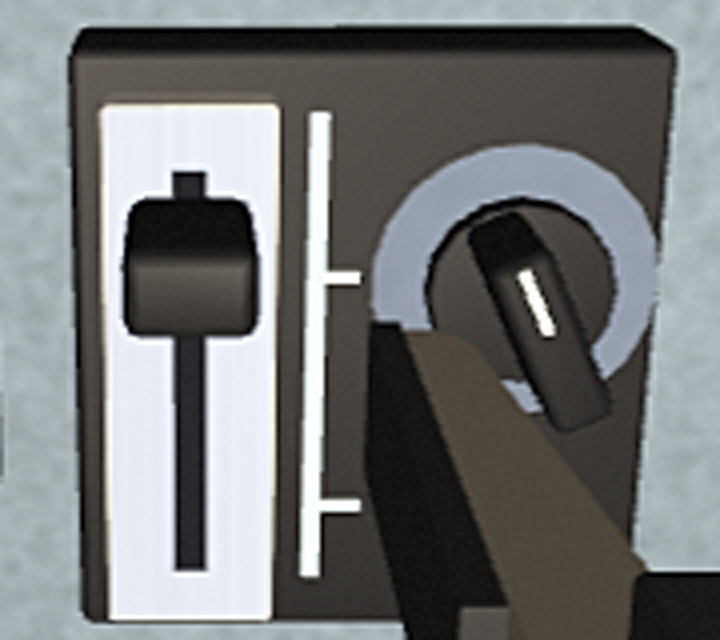

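```bash
python3 -m pendant '[{"xyz":[-0.0126,0.0007,0.018],"twist":0,"jaw":0.5},{"xyz":[-0.0126,0.0007,0.018],"twist":0,"jaw":0.5},{"xyz":[0,0,0.02],"twist":0,"jaw":0.5},{"xyz":[0,0,0.02],"twist":0,"jaw":0.5},{"xyz":[0,0,0.02],"twist":0,"jaw":0.5},{"xyz":[0,0,0.02],"twist":0,"jaw":0.5},{"xyz":[0,0,0.02],"twist":0,"jaw":0.5},{"xyz":[0,0,0],"twist":0,"jaw":0.5},{"xyz":[0,0,0],"twist":0,"jaw":0.2}]' 20;  python3 -m pendant '[{"xyz":[0,0,0],"twist":0,"jaw":0.0},{"xyz":[0,0,0],"twist":0,"jaw":0.0},{"xyz":[0,0,0],"twist":0,"jaw":0.0},{"xyz":[0,0,0],"twist":0,"jaw":0.0}]' 20
```

```text
clock: 4.23
tool_pos: [0.3969, -0.2736, 0.0733]
eef_rot: [-3.14, -0.002, 1.637]
ft_force: [-0.2, 0.2, 0.9]
grip_width: 0.0417
clock: 4.57
tool_pos: [0.3985, -0.2752, 0.0749]
eef_rot: [3.14, 0.001, 1.637]
ft_force: [-0.2, 1.5, 8.7]
grip_width: 0.0279
```

```bash
python3 -m pendant '[{"xyz":[0,0,-0.002],"twist":0,"jaw":0.0},{"xyz":[-0.01,0,0],"twist":0,"jaw":0.0},{"xyz":[-0.01,0,0],"twist":0,"jaw":0.0},{"xyz":[-0.01,0,0],"twist":0,"jaw":0.0},{"xyz":[-0.01,0,0],"twist":0,"jaw":0.0},{"xyz":[-0.01,0,0],"twist":0,"jaw":0.0},{"xyz":[-0.008,0,0],"twist":0,"jaw":0.0},{"xyz":[0,0,0],"twist":0,"jaw":0.0}]' 20
```

```text
clock: 5.23
tool_pos: [0.4023, -0.3338, 0.0754]
eef_rot: [3.14, 0.001, 1.636]
ft_force: [5.0, -0.6, -11.5]
grip_width: 0.0275
```

```bash
python3 -m pendant '[{"xyz":[-0.005,0,0],"twist":0,"jaw":0.0},{"xyz":[-0.005,0,0],"twist":0,"jaw":0.0},{"xyz":[-0.004,0,0],"twist":0,"jaw":0.0},{"xyz":[0,0,0],"twist":0,"jaw":0.0},{"xyz":[0,0,0],"twist":0,"jaw":0.0}]' 20;python3 -m pendant '[{"xyz":[-0.003,0,0],"twist":0,"jaw":0.0},{"xyz":[-0.002,0,0],"twist":0,"jaw":0.0},{"xyz":[-0.002,0,0],"twist":0,"jaw":0.0},{"xyz":[0,0,0],"twist":0,"jaw":0.0}]' 20
```

```text
clock: 5.65
tool_pos: [0.4032, -0.347, 0.0754]
eef_rot: [3.14, 0.001, 1.636]
ft_force: [6.2, -1.3, -12.3]
grip_width: 0.0279
clock: 5.98
tool_pos: [0.4034, -0.3505, 0.0754]
eef_rot: [3.141, -0.005, 1.635]
ft_force: [10.8, 17.4, -2.3]
grip_width: 0.0278
```

```bash
python3 -m pendant '[{"xyz":[0.002,0,0],"twist":0,"jaw":0.0},{"xyz":[0,0,0],"twist":0,"jaw":0.5},{"xyz":[0,0,0],"twist":0,"jaw":0.5},{"xyz":[0,0,0],"twist":0,"jaw":0.5},{"xyz":[0,0,-0.03],"twist":0,"jaw":0.5},{"xyz":[0,0,-0.03],"twist":0,"jaw":0.5},{"xyz":[0,0,-0.03],"twist":0,"jaw":0.5},{"xyz":[0,0,-0.03],"twist":0,"jaw":0.5},{"xyz":[0,0,-0.03],"twist":0,"jaw":0.5},{"xyz":[0,0,0],"twist":0,"jaw":0.5}]' 20; python3 -c "
from h import *
go(.555,-.0297,.30,-.29)
crop('wrist','w2.png',230,120,510,330,2.5)
"
```

```text
clock: 6.82
tool_pos: [0.4048, -0.354, 0.2317]
eef_rot: [3.135, 0.007, 1.636]
ft_force: [0.9, 0.0, 0.4]
grip_width: 0.0459
at [ 0.4048 -0.354   0.2317] rpy [3.135 0.007 1.636] q6 -0.79 d_tool [ 0.3133  0.1715 -0.0693]
jaw ang 0.066 twist needed (tool z down => -) 0.356
```

View pics/w2.png

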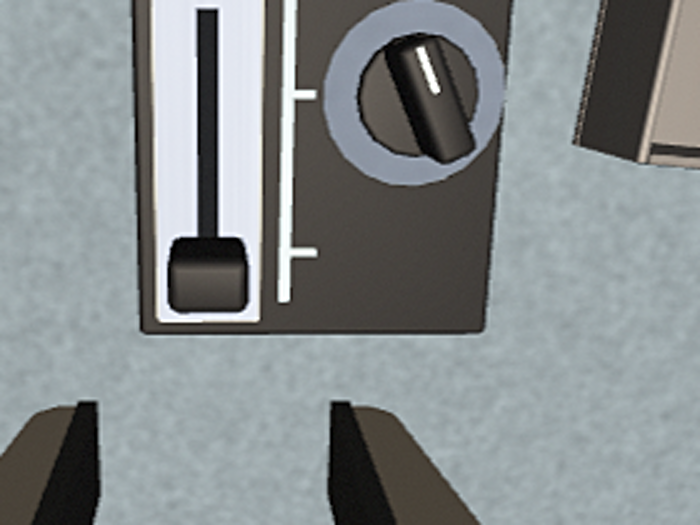

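The slider is at its stop, next to the off tick. On to the hood.

```bash
python3 -m pendant '[{"xyz":[0,0,-0.02],"twist":0.119,"jaw":0.5},{"xyz":[0,0,-0.02],"twist":0.119,"jaw":0.5},{"xyz":[0,0,-0.02],"twist":0.119,"jaw":0.5},{"xyz":[0,0,-0.01],"twist":0,"jaw":0.5},{"xyz":[0,0,0],"twist":0,"jaw":0.5}]' | head -2; python3 -c "
from h import *
go(.555,-.0297,.29,-.29)"
```

```text
clock: 7.28
tool_pos: [0.4032, -0.3523, 0.2968]
at [ 0.4032 -0.3523  0.2968] rpy [3.139e+00 1.000e-03 1.283e+00] q6 -0.43 d_tool [0.3524 0.0541 0.0065]
jaw ang -0.288 twist needed (tool z down => -) 0.002
```

```bash
python3 -m pendant '[{"xyz":[0.035,0.0054,0],"twist":0,"jaw":0.5},{"xyz":[0.035,0.0054,0],"twist":0,"jaw":0.5},{"xyz":[0.035,0.0054,0],"twist":0,"jaw":0.5},{"xyz":[0.035,0.0054,0],"twist":0,"jaw":0.5},{"xyz":[0.035,0.0054,0],"twist":0,"jaw":0.5},{"xyz":[0.035,0.0054,0],"twist":0,"jaw":0.5},{"xyz":[0.035,0.0054,0],"twist":0,"jaw":0.5},{"xyz":[0.035,0.0054,0],"twist":0,"jaw":0.5},{"xyz":[0.035,0.0054,0],"twist":0,"jaw":0.5},{"xyz":[0.035,0.0054,0],"twist":0,"jaw":0.5}]' | head -2
python3 -m pendant '[{"xyz":[0,0,0],"twist":0,"jaw":0.5},{"xyz":[0,0,0],"twist":0,"jaw":0.5}]' | head -2
python3 -c "
from h import *
go(.555,-.0297,.191,-.29)
cv2.imwrite('pics/w3.png',optics.read_camera('wrist')[:,:,::-1])
print(proj('wrist',[.555,-.0297,.197]))
t=-.29
for d in(-.04,.04): print(proj('wrist',[.555-np.sin(t)*d,-.0297+np.cos(t)*d,.197]))
"
```

```text
clock: 8.12
tool_pos: [0.5546, -0.0302, 0.2936]
clock: 8.28
tool_pos: [0.5546, -0.0306, 0.2935]
at [ 0.5546 -0.0306  0.2935] rpy [-3.139e+00  1.000e-03  1.286e+00] q6 0.23 d_tool [0.001  0.0005 0.1025]
jaw ang -0.285 twist needed (tool z down => -) 0.005
[315.96051751 250.39616302]
[315.73403441 302.7930605 ]
[316.2073511  193.29117611]
```

View pics/w3.png

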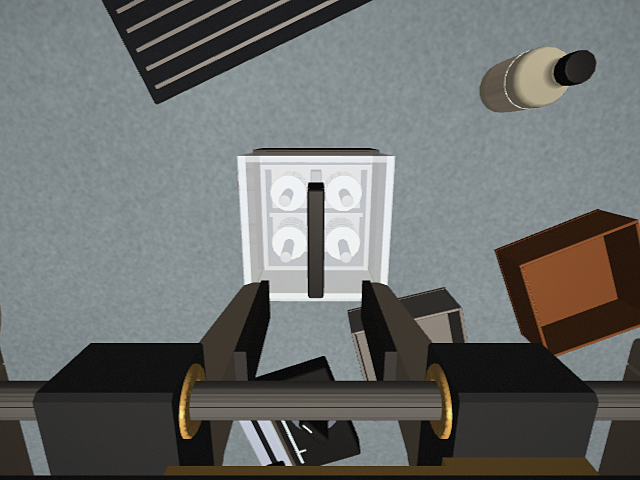

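```bash
python3 -m pendant '[{"xyz":[0.004,0,0.02],"twist":0,"jaw":0.5},{"xyz":[0,0,0.02],"twist":0,"jaw":0.5},{"xyz":[0,0,0.02],"twist":0,"jaw":0.5},{"xyz":[0,0,0.02],"twist":0,"jaw":0.5},{"xyz":[0,0,0.0205],"twist":0,"jaw":0.5},{"xyz":[0,0,0],"twist":0,"jaw":0.5},{"xyz":[0,0,0],"twist":0,"jaw":0},{"xyz":[0,0,0],"twist":0,"jaw":0},{"xyz":[0,0,0],"twist":0,"jaw":0},{"xyz":[0,0,0],"twist":0,"jaw":0}]' 30; python3 -m pendant '[{"xyz":[0,0,0],"twist":0,"jaw":0},{"xyz":[0,0,-0.01],"twist":0,"jaw":0},{"xyz":[0,0,-0.015],"twist":0,"jaw":0},{"xyz":[0,0,-0.015],"twist":0,"jaw":0},{"xyz":[0,0,-0.015],"twist":0,"jaw":0},{"xyz":[0,0,-0.015],"twist":0,"jaw":0},{"xyz":[0,0,-0.015],"twist":0,"jaw":0},{"xyz":[0,0,-0.015],"twist":0,"jaw":0},{"xyz":[0,0,-0.015],"twist":0,"jaw":0},{"xyz":[0,0,0],"twist":0,"jaw":0}]' 30
```

```text
clock: 9.17
tool_pos: [0.5567, -0.0284, 0.1964]
eef_rot: [3.14, -0.0, 1.28]
ft_force: [-0.2, 0.3, 0.2]
grip_width: 0.0215
clock: 10.0
tool_pos: [0.5573, -0.028, 0.3136]
eef_rot: [3.137, -0.001, 1.28]
ft_force: [0.4, -0.1, -2.5]
grip_width: 0.0116
```

```bash
python3 -m pendant '[{"xyz":[0,0,0],"twist":-0.102,"jaw":0},{"xyz":[0,0,0],"twist":-0.102,"jaw":0},{"xyz":[0,0,0],"twist":-0.102,"jaw":0},{"xyz":[0,0,0],"twist":-0.102,"jaw":0},{"xyz":[0,0,0],"twist":0,"jaw":0},{"xyz":[0,0,0],"twist":0,"jaw":0}]' 30;python3 -c "
from h import *
go(.589,.350,.16,.121)
"
```

```text
clock: 10.5
tool_pos: [0.5557, -0.028, 0.3096]
eef_rot: [-3.141, -0.0, 1.685]
ft_force: [0.2, -0.2, -3.9]
grip_width: 0.0116
at [ 0.5557 -0.028   0.3096] rpy [-3.141 -0.     1.685] q6 -0.17 d_tool [0.3717 0.0762 0.1496]
jaw ang 0.114 twist needed (tool z down => -) -0.007
```

```bash
python3 -m pendant '[{"xyz":[0.012,0.0025,0],"twist":0,"jaw":0},{"xyz":[0.025,0.005,0],"twist":0,"jaw":0},{"xyz":[0.03,0.006,0],"twist":0,"jaw":0},{"xyz":[0.034,0.007,0],"twist":0,"jaw":0},{"xyz":[0.034,0.007,0],"twist":0,"jaw":0},{"xyz":[0.034,0.007,0],"twist":0,"jaw":0},{"xyz":[0.034,0.007,0],"twist":0,"jaw":0},{"xyz":[0.034,0.007,0],"twist":0,"jaw":0},{"xyz":[0.034,0.007,0],"twist":0,"jaw":0},{"xyz":[0.034,0.007,0.01],"twist":0,"jaw":0}]' | head -2
python3 -m pendant '[{"xyz":[0.03,0.006,0.015],"twist":0,"jaw":0},{"xyz":[0.025,0.0055,0.02],"twist":0,"jaw":0},{"xyz":[0.012,0.003,0.02],"twist":0,"jaw":0},{"xyz":[0,0,0.02],"twist":0,"jaw":0},{"xyz":[0,0,0.02],"twist":0,"jaw":0},{"xyz":[0,0,0.02],"twist":0,"jaw":0},{"xyz":[0,0,0.02],"twist":0,"jaw":0},{"xyz":[0,0,0.015],"twist":0,"jaw":0},{"xyz":[0,0,0],"twist":0,"jaw":0},{"xyz":[0,0,0],"twist":0,"jaw":0}]'
python3 -c "
from h import *
go(.589,.350,.1295,.121)
cv2.imwrite('pics/s1.png',optics.read_camera('side')[:,:,::-1])
"
```

```text
clock: 11.33
tool_pos: [0.5829, 0.2852, 0.3017]
clock: 12.17
tool_pos: [0.5883, 0.3507, 0.1492]
eef_rot: [-3.14, 0.001, 1.686]
ft_force: [0.6, 0.7, -2.4]
grip_width: 0.0119
at [0.5883 0.3507 0.1492] rpy [-3.140e+00  1.000e-03  1.686e+00] q6 0.42 d_tool [-0.0008  0.0007  0.0197]
jaw ang 0.116 twist needed (tool z down => -) -0.005
```

View pics/s1.png

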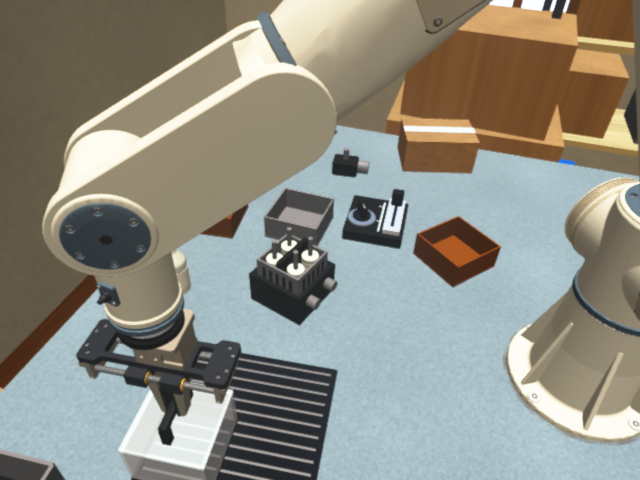

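The hood is in the gripper, just above the mat's far-left quarter, and the four cartridges are exposed at (290,255). Lowering.

```bash
python3 -m pendant '[{"xyz":[0,0,0.008],"twist":0,"jaw":0},{"xyz":[0,0,0.006],"twist":0,"jaw":0},{"xyz":[0,0,0.002],"twist":0,"jaw":0},{"xyz":[0,0,0.002],"twist":0,"jaw":0},{"xyz":[0,0,0],"twist":0,"jaw":0}]' ; python3 -m pendant '[{"xyz":[0,0,0.002],"twist":0,"jaw":0},{"xyz":[0,0,0.001],"twist":0,"jaw":0},{"xyz":[0,0,0],"twist":0,"jaw":0},{"xyz":[0,0,0],"twist":0,"jaw":0}]'
```

```text
clock: 12.63
tool_pos: [0.589, 0.3504, 0.1323]
eef_rot: [-3.141, -0.0, 1.688]
ft_force: [-0.7, -0.5, -3.1]
grip_width: 0.0117
clock: 12.97
tool_pos: [0.5891, 0.3504, 0.1319]
eef_rot: [3.141, -0.0, 1.688]
ft_force: [-8.6, -4.4, 17.6]
grip_width: 0.0114
```

```bash
python3 -m pendant '[{"xyz":[0,0,-0.002],"twist":0,"jaw":0},{"xyz":[0,0,0],"twist":0,"jaw":0.4},{"xyz":[0,0,0],"twist":0,"jaw":0.4},{"xyz":[0,0,0],"twist":0,"jaw":0.4},{"xyz":[0,0,-0.01],"twist":0,"jaw":0.4},{"xyz":[0,0,-0.02],"twist":0,"jaw":0.4},{"xyz":[0,0,-0.03],"twist":0,"jaw":0.4},{"xyz":[0,0,-0.03],"twist":0,"jaw":0.4},{"xyz":[0,0,-0.03],"twist":0,"jaw":0.4},{"xyz":[0,0,-0.03],"twist":0,"jaw":0.4}]' ; python3 -c "
from h import *
go(.52,.02,.28,-.29)
cv2.imwrite('pics/t1.png',optics.read_camera('top')[:,:,::-1])
"
```

```text
clock: 13.8
tool_pos: [0.589, 0.3504, 0.2832]
eef_rot: [3.141, -0.0, 1.688]
ft_force: [1.1, 0.5, -0.7]
grip_width: 0.0367
at [0.589  0.3504 0.2832] rpy [ 3.141 -0.     1.688] q6 0.42 d_tool [-0.3201 -0.1071  0.0031]
jaw ang 0.117 twist needed (tool z down => -) 0.407
```

```bash
python3 -m pendant '[{"xyz":[0,0,-0.002],"twist":-0.1165,"jaw":0.4},{"xyz":[0,0,0],"twist":-0.1165,"jaw":0.4},{"xyz":[0,0,0],"twist":-0.1165,"jaw":0.4},{"xyz":[0,0,0],"twist":-0.1165,"jaw":0.4},{"xyz":[0,0,0],"twist":-0.1165,"jaw":0.4},{"xyz":[0,0,0],"twist":-0.1165,"jaw":0.4},{"xyz":[0,0,0],"twist":-0.1165,"jaw":0.4},{"xyz":[0,0,0],"twist":-0.1165,"jaw":0.4},{"xyz":[0,0,0],"twist":-0.1165,"jaw":0.4},{"xyz":[0,0,0],"twist":-0.1165,"jaw":0.4}]' |head -2; python3 -c "
from h import *
t=-.285;c=np.array([.556,-.0285]);R=np.array([[np.cos(t),-np.sin(t)],[np.sin(t),np.cos(t)]])
for n,o in dict(a=(25.5,24),b=(25.5,-24),c=(-25.5,24),d=(-25.5,-24)).items(): print(n,(c+R@np.array(o)/1e3).round(4))
go(*(c+R@[.0255,.024]),.26,1.281)
im=cv2.imread('pics/top0.png'); print(im[205,355],im[195,345],im[100,200])
"
```

```text
clock: 14.68
tool_pos: [0.5892, 0.3504, 0.2835]
a [ 0.5872 -0.0126]
b [ 0.5737 -0.0587]
c [0.5383 0.0017]
d [ 0.5248 -0.0444]
at [0.5892 0.3504 0.2835] rpy [3.141 0.    2.859] q6 -0.75 d_tool [-0.0995 -0.3492  0.0234]
jaw ang 1.288 twist needed (tool z down => -) 0.007
[151 161 167] [151 159 166] [145 142 132]
```

```bash
python3 -m pendant '[{"xyz":[-0.01,-0.035,0],"twist":0,"jaw":0.35},{"xyz":[-0.01,-0.035,0],"twist":0,"jaw":0.35},{"xyz":[-0.01,-0.035,0],"twist":0,"jaw":0.35},{"xyz":[-0.01,-0.035,0],"twist":0,"jaw":0.35},{"xyz":[-0.01,-0.035,0],"twist":0,"jaw":0.35},{"xyz":[-0.01,-0.035,0],"twist":0,"jaw":0.35},{"xyz":[-0.01,-0.035,0],"twist":0,"jaw":0.35},{"xyz":[-0.01,-0.035,0],"twist":0,"jaw":0.35},{"xyz":[-0.01,-0.035,0],"twist":0,"jaw":0.35},{"xyz":[-0.01,-0.035,0],"twist":0,"jaw":0.35}]' |head -2;python3 -m pendant '[{"xyz":[0,0,0.01],"twist":0,"jaw":0.35},{"xyz":[0,0,0.01],"twist":0,"jaw":0.35},{"xyz":[0,0,0],"twist":0,"jaw":0.35}]' |head -2; cat >> h.py <<'E'
t=-.285;c=np.array([.556,-.0285]);R=np.array([[np.cos(t),-np.sin(t)],[np.sin(t),np.cos(t)]])
CA={n:c+R@np.array(o)/1e3 for n,o in dict(a=(25.5,24),b=(25.5,-24),c=(-25.5,24),d=(-25.5,-24)).items()}
def tub(name="top"):
    im=optics.read_camera(name).astype(int); r,g,b=im[...,0],im[...,1],im[...,2]
    m=((r-b>8)&(r-b<26)&(r>140)&(r<185)&(r>=g)).astype(np.uint8)
    m[:,:318]=0;m[:,400:]=0;m[:165]=0;m[:245]=m[:245];m[242:]=0
    m=cv2.morphologyEx(m,cv2.MORPH_OPEN,np.ones((3,3)))
    y,x=np.nonzero(m); rc=cv2.minAreaRect(np.c_[x,y].astype(np.int32))
    print("tub px",rc,len(x),"world(floor)",ray("top",rc[0][0],rc[0][1],.02)[:2].round(4)); return im
E
python3 -c "
from h import *
go(*CA['a'],.135,1.281)
tub()
cv2.imwrite('pics/w4.png',optics.read_camera('wrist')[:,:,::-1])
for n in CA: print(n,proj('wrist',[*CA[n],.148]).round(0))
"
```

```text
clock: 15.52
tool_pos: [0.5852, -0.0153, 0.2837]
clock: 15.77
tool_pos: [0.5842, -0.0132, 0.2611]
at [ 0.5842 -0.0132  0.2611] rpy [-3.141e+00 -3.000e-03  2.852e+00] q6 -1.31 d_tool [-0.003   0.0014  0.126 ]
jaw ang 1.281 twist needed (tool z down => -) 0.0
tub px ((353.02716064453125, 206.42987060546875), (46.423587799072266, 44.14046096801758), 2.726310968399048) 1995 world(floor) [ 0.618  -0.2433]
a [315. 249.]
b [251. 249.]
c [315. 181.]
d [248. 181.]
```

View pics/w4.png

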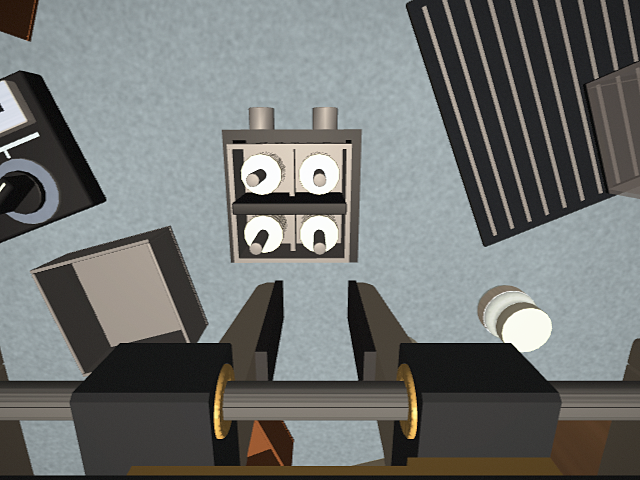

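Stem tips: a (319,248), b (256,248), c (319,177), d (252,180). That is about 3 mm towards filter +y from my prediction, so I'm correcting it.

```bash
sed -i 's/c=np.array(\[.556,-.0285\])/c=np.array([.556,-.0257])/' h.py; python3 -c "
from h import *
go(*CA['a'],.135,1.281)"
```

```text
at [ 0.585  -0.0124  0.2625] rpy [-3.142e+00 -1.000e-03  2.854e+00] q6 -1.31 d_tool [-0.0016  0.0031  0.1275]
jaw ang 1.283 twist needed (tool z down => -) 0.002
```

```bash
python3 -m pendant '[{"xyz":[-0.0016,0.003,0.01],"twist":0,"jaw":0.35},{"xyz":[0,0,0.025],"twist":0,"jaw":0.35},{"xyz":[0,0,0.03],"twist":0,"jaw":0.35},{"xyz":[0,0,0.03],"twist":0,"jaw":0.35},{"xyz":[0,0,0.02],"twist":0,"jaw":0.35},{"xyz":[0,0,0.0125],"twist":0,"jaw":0.35},{"xyz":[0,0,0],"twist":0,"jaw":0.35},{"xyz":[0,0,0],"twist":0,"jaw":0},{"xyz":[0,0,0],"twist":0,"jaw":0},{"xyz":[0,0,0],"twist":0,"jaw":0}]' 20;python3 -m pendant '[{"xyz":[0,0,0],"twist":0,"jaw":0},{"xyz":[0,0,0],"twist":0,"jaw":0},{"xyz":[0,0,-0.015],"twist":0,"jaw":0},{"xyz":[0,0,-0.02],"twist":0,"jaw":0},{"xyz":[0,0,-0.03],"twist":0,"jaw":0},{"xyz":[0,0,-0.03],"twist":0,"jaw":0},{"xyz":[0,0,-0.02],"twist":0,"jaw":0},{"xyz":[0,0,0],"twist":0,"jaw":0}]'; python3 -c "
from h import *
go(.645,-.214,.25)
tub()"
```

```text
clock: 16.7
tool_pos: [0.5888, -0.011, 0.1372]
eef_rot: [3.141, 0.003, 2.853]
ft_force: [0.4, -0.2, 0.7]
grip_width: 0.0139
clock: 17.37
tool_pos: [0.5901, -0.0113, 0.2558]
eef_rot: [3.14, 0.008, 2.853]
ft_force: [0.5, 0.0, -0.9]
grip_width: 0.0094
at [ 0.5901 -0.0113  0.2558] rpy [3.14  0.008 2.853] q6 -1.3 d_tool [-0.1104 -0.1787  0.0062]
tub px ((353.02716064453125, 206.42987060546875), (46.423587799072266, 44.14046096801758), 2.726310968399048) 1993 world(floor) [ 0.618  -0.2433]
```

```bash
python3 -m pendant '[{"xyz":[-0.011,-0.018,0],"twist":0,"jaw":0},{"xyz":[-0.02,-0.032,0],"twist":0,"jaw":0},{"xyz":[-0.022,-0.036,0],"twist":0,"jaw":0},{"xyz":[-0.022,-0.036,0],"twist":0,"jaw":0},{"xyz":[-0.022,-0.036,0],"twist":0,"jaw":0},{"xyz":[-0.0125,-0.0205,0.02],"twist":0,"jaw":0},{"xyz":[0,0,0.035],"twist":0,"jaw":0},{"xyz":[0,0,0.035],"twist":0,"jaw":0},{"xyz":[0,0,0.03],"twist":0,"jaw":0},{"xyz":[0,0,0.02],"twist":0,"jaw":0}]' | head -2
python3 -m pendant '[{"xyz":[0,0,0.015],"twist":0,"jaw":0},{"xyz":[0,0,0.005],"twist":0,"jaw":0},{"xyz":[0,0,0],"twist":0,"jaw":0},{"xyz":[0,0,0],"twist":0,"jaw":0}]'; python3 -c "
from h import *
go(.645,-.2155,.079)"
```

```text
clock: 18.25
tool_pos: [0.6385, -0.2115, 0.1054]
clock: 18.58
tool_pos: [0.6413, -0.2119, 0.0904]
eef_rot: [3.142, -0.001, 2.853]
ft_force: [-0.8, -0.1, -0.2]
grip_width: 0.0095
at [ 0.6413 -0.2119  0.0904] rpy [ 3.142e+00 -1.000e-03  2.853e+00] q6 -1.6 d_tool [-0.0046 -0.0024  0.0114]
```

```bash
python3 -m pendant '[{"xyz":[-0.003,-0.002,0.006],"twist":0,"jaw":0},{"xyz":[0,0,0.003],"twist":0,"jaw":0},{"xyz":[0,0,0.002],"twist":0,"jaw":0},{"xyz":[0,0,0],"twist":0,"jaw":0},{"xyz":[0,0,0],"twist":0,"jaw":0}]'; python3 -m pendant '[{"xyz":[0,0,0],"twist":0,"jaw":0.22},{"xyz":[0,0,0],"twist":0,"jaw":0.22},{"xyz":[0,0,0],"twist":0,"jaw":0.22},{"xyz":[0,0,-0.02],"twist":0,"jaw":0.22},{"xyz":[0,0,-0.04],"twist":0,"jaw":0.3},{"xyz":[0,0,-0.04],"twist":0,"jaw":0.35},{"xyz":[0,0,-0.04],"twist":0,"jaw":0.35},{"xyz":[0,0,-0.04],"twist":0,"jaw":0.35},{"xyz":[0,0,0],"twist":0,"jaw":0.35}]';python3 -c "
from h import *
go(*CA['b'],.25,1.281);tub()"
```

```text
clock: 19.0
tool_pos: [0.6445, -0.2151, 0.081]
eef_rot: [-3.141, 0.002, 2.853]
ft_force: [-0.7, -0.9, 6.5]
grip_width: 0.0091
clock: 19.75
tool_pos: [0.6473, -0.2159, 0.2689]
eef_rot: [-3.141, 0.013, 2.853]
ft_force: [1.1, -1.0, 1.5]
grip_width: 0.0323
at [ 0.6473 -0.2159  0.2689] rpy [-3.141  0.013  2.853] q6 -1.61 d_tool [0.1163 0.1324 0.0174]
jaw ang 1.282 twist needed (tool z down => -) 0.001
tub px ((349.1500244140625, 198.54998779296875), (40.47714614868164, 33.203914642333984), 18.434947967529297) 956 world(floor) [ 0.6385 -0.2329]
```

```bash
python3 -m pendant '[{"xyz":[0.023,0.0265,0],"twist":0,"jaw":0.35},{"xyz":[0.023,0.0265,0],"twist":0,"jaw":0.35},{"xyz":[0.023,0.0265,0],"twist":0,"jaw":0.35},{"xyz":[0.023,0.0265,0],"twist":0,"jaw":0.35},{"xyz":[0.023,0.0265,0.015],"twist":0,"jaw":0.35},{"xyz":[0,0,0.02],"twist":0,"jaw":0.35},{"xyz":[0,0,0.02],"twist":0,"jaw":0.35},{"xyz":[0,0,0.02],"twist":0,"jaw":0.35},{"xyz":[0,0,0],"twist":0,"jaw":0.35},{"xyz":[0,0,0],"twist":0,"jaw":0.35}]'|head -2;python3 -c "
from h import *
go(*CA['b'],.135,1.281);tub()"
```

```text
clock: 20.63
tool_pos: [0.5699, -0.0548, 0.183]
at [ 0.5699 -0.0548  0.183 ] rpy [-3.141 -0.004  2.853] q6 -1.38 d_tool [-0.0042  0.0001  0.0479]
jaw ang 1.282 twist needed (tool z down => -) 0.001
tub px ((353.14825439453125, 206.4793243408203), (46.272953033447266, 44.51129150390625), 3.3664608001708984) 1834 world(floor) [ 0.6179 -0.2436]
```

```bash
python3 -m pendant '[{"xyz":[-0.003,0,0.01],"twist":0,"jaw":0.35},{"xyz":[0,0,0.02],"twist":0,"jaw":0.35},{"xyz":[0,0,0.012],"twist":0,"jaw":0.35},{"xyz":[0,0,0.005],"twist":0,"jaw":0.35},{"xyz":[0,0,0],"twist":0,"jaw":0.35},{"xyz":[0,0,0],"twist":0,"jaw":0},{"xyz":[0,0,0],"twist":0,"jaw":0},{"xyz":[0,0,0],"twist":0,"jaw":0},{"xyz":[0,0,0],"twist":0,"jaw":0}]' 20;python3 -m pendant '[{"xyz":[0,0,0],"twist":0,"jaw":0},{"xyz":[0,0,-0.015],"twist":0,"jaw":0},{"xyz":[0,0,-0.02],"twist":0,"jaw":0},{"xyz":[0,0,-0.03],"twist":0,"jaw":0},{"xyz":[0,0,-0.03],"twist":0,"jaw":0},{"xyz":[0,0,-0.02],"twist":0,"jaw":0},{"xyz":[0,0,0],"twist":0,"jaw":0},{"xyz":[0,0,0],"twist":0,"jaw":0}]'; python3 -c "
from h import *
go(.645,-.2735,.17)
tub()"
```

```text
clock: 21.43
tool_pos: [0.5745, -0.0558, 0.1383]
eef_rot: [3.141, 0.001, 2.853]
ft_force: [-0.4, -0.6, -1.4]
grip_width: 0.0093
clock: 22.1
tool_pos: [0.5746, -0.0558, 0.2536]
eef_rot: [3.141, 0.002, 2.853]
ft_force: [0.4, -0.1, -0.7]
grip_width: 0.0096
at [ 0.5746 -0.0558  0.2536] rpy [3.141e+00 2.000e-03 2.853e+00] q6 -1.38 d_tool [-0.1293 -0.1886  0.0838]
tub px ((353.14825439453125, 206.4793243408203), (46.272953033447266, 44.51129150390625), 3.3664608001708984) 1831 world(floor) [ 0.6179 -0.2436]
```

```bash
python3 -m pendant '[{"xyz":[-0.012,-0.018,0],"twist":0,"jaw":0},{"xyz":[-0.02,-0.03,0],"twist":0,"jaw":0},{"xyz":[-0.025,-0.036,0],"twist":0,"jaw":0},{"xyz":[-0.025,-0.036,0],"twist":0,"jaw":0},{"xyz":[-0.024,-0.035,0],"twist":0,"jaw":0},{"xyz":[-0.0235,-0.0335,0.01],"twist":0,"jaw":0},{"xyz":[0,0,0.03],"twist":0,"jaw":0},{"xyz":[0,0,0.035],"twist":0,"jaw":0},{"xyz":[0,0,0.035],"twist":0,"jaw":0},{"xyz":[0,0,0.03],"twist":0,"jaw":0}]' | head -2
python3 -m pendant '[{"xyz":[0,0,0.015],"twist":0,"jaw":0},{"xyz":[0,0,0.005],"twist":0,"jaw":0},{"xyz":[0,0,0],"twist":0,"jaw":0},{"xyz":[0,0,0],"twist":0,"jaw":0}]'; python3 -c "
from h import *
go(.645,-.2735,.082)"
```

```text
clock: 22.98
tool_pos: [0.6407, -0.2677, 0.108]
clock: 23.32
tool_pos: [0.6428, -0.2681, 0.0925]
eef_rot: [3.142, -0.001, 2.853]
ft_force: [0.8, 0.5, -0.3]
grip_width: 0.009
at [ 0.6428 -0.2681  0.0925] rpy [ 3.142e+00 -1.000e-03  2.853e+00] q6 -1.68 d_tool [-0.0037 -0.0046  0.0105]
```

```bash
python3 -m pendant '[{"xyz":[-0.002,-0.004,0.006],"twist":0,"jaw":0},{"xyz":[0,0,0.003],"twist":0,"jaw":0},{"xyz":[0,0,0.002],"twist":0,"jaw":0},{"xyz":[0,0,0],"twist":0,"jaw":0},{"xyz":[0,0,0],"twist":0,"jaw":0}]'; python3 -m pendant '[{"xyz":[0,0,0],"twist":0,"jaw":0.22},{"xyz":[0,0,0],"twist":0,"jaw":0.22},{"xyz":[0,0,0],"twist":0,"jaw":0.22},{"xyz":[0,0,-0.02],"twist":0,"jaw":0.22},{"xyz":[0,0,-0.04],"twist":0,"jaw":0.3},{"xyz":[0,0,-0.04],"twist":0,"jaw":0.35},{"xyz":[0,0,-0.04],"twist":0,"jaw":0.35},{"xyz":[0,0,-0.03],"twist":0,"jaw":0.35},{"xyz":[0,0,0],"twist":0,"jaw":0.35}]';python3 -c "
from h import *
go(*CA['c'],.25,1.281)"
```

```text
clock: 23.73
tool_pos: [0.6439, -0.2728, 0.0823]
eef_rot: [-3.141, 0.001, 2.853]
ft_force: [-0.0, -1.0, 0.4]
grip_width: 0.0095
clock: 24.48
tool_pos: [0.6466, -0.2737, 0.2598]
eef_rot: [-3.14, 0.011, 2.853]
ft_force: [-0.1, -0.3, 0.4]
grip_width: 0.0323
at [ 0.6466 -0.2737  0.2598] rpy [-3.14   0.011  2.853] q6 -1.68 d_tool [0.1831 0.2359 0.0075]
jaw ang 1.282 twist needed (tool z down => -) 0.001
```

```bash
python3 -m pendant '[{"xyz":[0.0225,0.0295,0],"twist":0,"jaw":0.35},{"xyz":[0.0225,0.0295,0],"twist":0,"jaw":0.35},{"xyz":[0.0225,0.0295,0],"twist":0,"jaw":0.35},{"xyz":[0.0225,0.0295,0],"twist":0,"jaw":0.35},{"xyz":[0.0225,0.0295,0],"twist":0,"jaw":0.35},{"xyz":[0.0225,0.0295,0],"twist":0,"jaw":0.35},{"xyz":[0.0225,0.0295,0],"twist":0,"jaw":0.35},{"xyz":[0.0225,0.0295,0.015],"twist":0,"jaw":0.35},{"xyz":[0,0,0.025],"twist":0,"jaw":0.35},{"xyz":[0,0,0.025],"twist":0,"jaw":0.35}]'|head -2;python3 -m pendant '[{"xyz":[0,0,0],"twist":0,"jaw":0.35},{"xyz":[0,0,0],"twist":0,"jaw":0.35}]'|head -2;python3 -c "
from h import *
go(*CA['c'],.137,1.281);tub()"
```

```text
clock: 25.32
tool_pos: [0.5379, 0.007, 0.1866]
clock: 25.48
tool_pos: [0.5373, 0.0051, 0.1858]
at [0.5373 0.0051 0.1858] rpy [-3.141e+00 -3.000e-03  2.853e+00] q6 -1.28 d_tool [-0.0013 -0.0002  0.0488]
jaw ang 1.282 twist needed (tool z down => -) 0.001
tub px ((352.9728698730469, 206.5701446533203), (46.51872253417969, 44.42585372924805), 2.726310968399048) 1670 world(floor) [ 0.6177 -0.2432]
```

```bash
python3 -m pendant '[{"xyz":[0,0,0.01],"twist":0,"jaw":0.35},{"xyz":[0,0,0.02],"twist":0,"jaw":0.35},{"xyz":[0,0,0.012],"twist":0,"jaw":0.35},{"xyz":[0,0,0.006],"twist":0,"jaw":0.35},{"xyz":[0,0,0],"twist":0,"jaw":0.35},{"xyz":[0,0,0],"twist":0,"jaw":0},{"xyz":[0,0,0],"twist":0,"jaw":0},{"xyz":[0,0,0],"twist":0,"jaw":0},{"xyz":[0,0,0],"twist":0,"jaw":0}]' 20;python3 -m pendant '[{"xyz":[0,0,0],"twist":0,"jaw":0},{"xyz":[0,0,-0.015],"twist":0,"jaw":0},{"xyz":[0,0,-0.02],"twist":0,"jaw":0},{"xyz":[0,0,-0.03],"twist":0,"jaw":0},{"xyz":[0,0,-0.03],"twist":0,"jaw":0},{"xyz":[0,0,-0.02],"twist":0,"jaw":0},{"xyz":[0,0,0],"twist":0,"jaw":0},{"xyz":[0,0,0],"twist":0,"jaw":0}]'; python3 -c "
from h import *
go(.587,-.214,.17)
tub()"
```

```text
clock: 26.28
tool_pos: [0.5387, 0.0049, 0.1394]
eef_rot: [3.141, 0.001, 2.853]
ft_force: [-0.1, 0.2, 0.4]
grip_width: 0.0096
clock: 26.95
tool_pos: [0.5388, 0.005, 0.2546]
eef_rot: [3.141, 0.002, 2.853]
ft_force: [-0.1, -0.6, -0.5]
grip_width: 0.0096
at [0.5388 0.005  0.2546] rpy [3.141e+00 2.000e-03 2.853e+00] q6 -1.28 d_tool [-0.1084 -0.1963  0.0848]
tub px ((353.14825439453125, 206.4793243408203), (46.272953033447266, 44.51129150390625), 3.3664608001708984) 1656 world(floor) [ 0.6179 -0.2436]
```

```bash
python3 -m pendant '[{"xyz":[-0.011,-0.02,0],"twist":0,"jaw":0},{"xyz":[-0.019,-0.034,0],"twist":0,"jaw":0},{"xyz":[-0.02,-0.037,0],"twist":0,"jaw":0},{"xyz":[-0.02,-0.037,0],"twist":0,"jaw":0},{"xyz":[-0.02,-0.037,0],"twist":0,"jaw":0},{"xyz":[-0.0195,-0.0335,0.01],"twist":0,"jaw":0},{"xyz":[0,0,0.03],"twist":0,"jaw":0},{"xyz":[0,0,0.035],"twist":0,"jaw":0},{"xyz":[0,0,0.035],"twist":0,"jaw":0},{"xyz":[0,0,0.03],"twist":0,"jaw":0}]' | head -2
python3 -m pendant '[{"xyz":[0,0,0.015],"twist":0,"jaw":0},{"xyz":[0,0,0.005],"twist":0,"jaw":0},{"xyz":[0,0,0],"twist":0,"jaw":0},{"xyz":[0,0,0],"twist":0,"jaw":0}]'; python3 -c "
from h import *
go(.587,-.214,.083)"
```

```text
clock: 27.83
tool_pos: [0.5843, -0.2151, 0.1095]
clock: 28.17
tool_pos: [0.5863, -0.2153, 0.0935]
eef_rot: [3.142, -0.001, 2.853]
ft_force: [-0.4, -0.3, -0.4]
grip_width: 0.0093
at [ 0.5863 -0.2153  0.0935] rpy [ 3.142e+00 -1.000e-03  2.853e+00] q6 -1.64 d_tool [-0.0003  0.0014  0.0105]
```

```bash
python3 -m pendant '[{"xyz":[0,0.001,0.006],"twist":0,"jaw":0},{"xyz":[0,0,0.003],"twist":0,"jaw":0},{"xyz":[0,0,0.002],"twist":0,"jaw":0},{"xyz":[0,0,0],"twist":0,"jaw":0},{"xyz":[0,0,0],"twist":0,"jaw":0}]'; python3 -m pendant '[{"xyz":[0,0,0],"twist":0,"jaw":0.22},{"xyz":[0,0,0],"twist":0,"jaw":0.22},{"xyz":[0,0,0],"twist":0,"jaw":0.22},{"xyz":[0,0,-0.02],"twist":0,"jaw":0.22},{"xyz":[0,0,-0.04],"twist":0,"jaw":0.3},{"xyz":[0,0,-0.04],"twist":0,"jaw":0.35},{"xyz":[0,0,-0.04],"twist":0,"jaw":0.35},{"xyz":[0,0,-0.02],"twist":0,"jaw":0.35},{"xyz":[0,0,0],"twist":0,"jaw":0.35}]';python3 -c "
from h import *
go(*CA['d'],.25,1.281)"
```

```text
clock: 28.58
tool_pos: [0.5873, -0.2146, 0.0834]
eef_rot: [-3.141, 0.001, 2.853]
ft_force: [0.2, 0.3, 1.6]
grip_width: 0.0096
clock: 29.33
tool_pos: [0.5892, -0.2153, 0.2485]
eef_rot: [-3.141, 0.009, 2.853]
ft_force: [0.5, 0.3, 0.4]
grip_width: 0.0315
at [ 0.5892 -0.2153  0.2485] rpy [-3.141  0.009  2.853] q6 -1.63 d_tool [ 0.1112  0.1482 -0.0025]
jaw ang 1.282 twist needed (tool z down => -) 0.001
```

```bash
python3 -m pendant '[{"xyz":[0.0185,0.0247,0],"twist":0,"jaw":0.35},{"xyz":[0.0185,0.0247,0],"twist":0,"jaw":0.35},{"xyz":[0.0185,0.0247,0],"twist":0,"jaw":0.35},{"xyz":[0.0185,0.0247,0],"twist":0,"jaw":0.35},{"xyz":[0.0185,0.0247,0],"twist":0,"jaw":0.35},{"xyz":[0.0185,0.0247,0.01],"twist":0,"jaw":0.35},{"xyz":[0,0,0.025],"twist":0,"jaw":0.35},{"xyz":[0,0,0.025],"twist":0,"jaw":0.35},{"xyz":[0,0,0],"twist":0,"jaw":0.35},{"xyz":[0,0,0],"twist":0,"jaw":0.35}]'|head -2;python3 -c "
from h import *
go(*CA['d'],.137,1.281);tub()"
```

```text
clock: 30.17
tool_pos: [0.5212, -0.0405, 0.1813]
at [ 0.5212 -0.0405  0.1813] rpy [-3.141 -0.004  2.853] q6 -1.36 d_tool [-0.0039  0.0001  0.0443]
jaw ang 1.282 twist needed (tool z down => -) 0.001
tub px ((352.9728698730469, 206.5701446533203), (46.51872253417969, 44.42585372924805), 2.726310968399048) 1521 world(floor) [ 0.6177 -0.2432]
```

```bash
python3 -m pendant '[{"xyz":[-0.001,0,0.01],"twist":0,"jaw":0.35},{"xyz":[0,0,0.018],"twist":0,"jaw":0.35},{"xyz":[0,0,0.012],"twist":0,"jaw":0.35},{"xyz":[0,0,0.006],"twist":0,"jaw":0.35},{"xyz":[0,0,0],"twist":0,"jaw":0.35},{"xyz":[0,0,0],"twist":0,"jaw":0},{"xyz":[0,0,0],"twist":0,"jaw":0},{"xyz":[0,0,0],"twist":0,"jaw":0},{"xyz":[0,0,0],"twist":0,"jaw":0}]' 20;python3 -m pendant '[{"xyz":[0,0,0],"twist":0,"jaw":0},{"xyz":[0,0,-0.015],"twist":0,"jaw":0},{"xyz":[0,0,-0.02],"twist":0,"jaw":0},{"xyz":[0,0,-0.03],"twist":0,"jaw":0},{"xyz":[0,0,-0.03],"twist":0,"jaw":0},{"xyz":[0,0,-0.02],"twist":0,"jaw":0},{"xyz":[0,0,0],"twist":0,"jaw":0},{"xyz":[0,0,0],"twist":0,"jaw":0}]'; python3 -c "
from h import *
go(.588,-.2735,.17)
tub()"
```

```text
clock: 30.97
tool_pos: [0.5239, -0.0411, 0.1374]
eef_rot: [3.141, 0.001, 2.853]
ft_force: [0.3, -0.1, -0.1]
grip_width: 0.0092
clock: 31.63
tool_pos: [0.524, -0.041, 0.2526]
eef_rot: [3.141, 0.002, 2.853]
ft_force: [0.5, -0.4, -0.4]
grip_width: 0.0091
at [ 0.524  -0.041   0.2526] rpy [3.141e+00 2.000e-03 2.853e+00] q6 -1.36 d_tool [-0.1273 -0.2047  0.0829]
tub px ((352.9728698730469, 206.5701446533203), (46.51872253417969, 44.42585372924805), 2.726310968399048) 1510 world(floor) [ 0.6177 -0.2432]
```

```bash
python3 -m pendant '[{"xyz":[-0.012,-0.02,0],"twist":0,"jaw":0},{"xyz":[-0.022,-0.035,0],"twist":0,"jaw":0},{"xyz":[-0.024,-0.038,0],"twist":0,"jaw":0},{"xyz":[-0.024,-0.038,0],"twist":0,"jaw":0},{"xyz":[-0.024,-0.038,0],"twist":0,"jaw":0},{"xyz":[-0.0215,-0.0365,0.01],"twist":0,"jaw":0},{"xyz":[0,0,0.03],"twist":0,"jaw":0},{"xyz":[0,0,0.035],"twist":0,"jaw":0},{"xyz":[0,0,0.035],"twist":0,"jaw":0},{"xyz":[0,0,0.03],"twist":0,"jaw":0}]' | head -2
python3 -m pendant '[{"xyz":[0,0,0.015],"twist":0,"jaw":0},{"xyz":[0,0,0.005],"twist":0,"jaw":0},{"xyz":[0,0,0],"twist":0,"jaw":0},{"xyz":[0,0,0],"twist":0,"jaw":0}]'; python3 -c "
from h import *
go(.588,-.2735,.081)"
```

```text
clock: 32.52
tool_pos: [0.582, -0.2626, 0.1078]
clock: 32.85
tool_pos: [0.584, -0.263, 0.0919]
eef_rot: [3.141, -0.001, 2.853]
ft_force: [0.3, 0.5, -0.7]
grip_width: 0.0093
at [ 0.584  -0.263   0.0919] rpy [ 3.141e+00 -1.000e-03  2.853e+00] q6 -1.71 d_tool [-0.0069 -0.0089  0.0109]
```

```bash
python3 -m pendant '[{"xyz":[-0.003,-0.008,0.003],"twist":0,"jaw":0},{"xyz":[0,0,0.005],"twist":0,"jaw":0},{"xyz":[0,0,0.003],"twist":0,"jaw":0},{"xyz":[0,0,0],"twist":0,"jaw":0},{"xyz":[0,0,0],"twist":0,"jaw":0}]'; python3 -m pendant '[{"xyz":[0,0,0],"twist":0,"jaw":0.22},{"xyz":[0,0,0],"twist":0,"jaw":0.22},{"xyz":[0,0,0],"twist":0,"jaw":0.22},{"xyz":[0,0,-0.02],"twist":0,"jaw":0.22},{"xyz":[0,0,-0.04],"twist":0,"jaw":0.3},{"xyz":[0,0,-0.04],"twist":0,"jaw":0.35},{"xyz":[0,0,-0.04],"twist":0,"jaw":0.35},{"xyz":[0,0,-0.02],"twist":0,"jaw":0.35},{"xyz":[0,0,0],"twist":0,"jaw":0.35}]';python3 -m pendant '[{"xyz":[0,0,0],"twist":0.12,"jaw":0.35},{"xyz":[0,0,0],"twist":0.12,"jaw":0.35},{"xyz":[0,0,0],"twist":0.12,"jaw":0.35},{"xyz":[0,0,0],"twist":0.12,"jaw":0.35},{"xyz":[0,0,0],"twist":0.12,"jaw":0.35},{"xyz":[0,0,0],"twist":0.12,"jaw":0.35},{"xyz":[0,0,0],"twist":0.12,"jaw":0.35},{"xyz":[0,0,0],"twist":0.12,"jaw":0.35},{"xyz":[0,0,0],"twist":0.12,"jaw":0.35},{"xyz":[0,0,0],"twist":0.12,"jaw":0.35}]'; python3 -c "
from h import *
go(*c,.24,-.285)"
```

```text
clock: 33.27
tool_pos: [0.5847, -0.2717, 0.0814]
eef_rot: [-3.142, 0.0, 2.853]
ft_force: [0.3, -0.3, 0.7]
grip_width: 0.0093
clock: 34.02
tool_pos: [0.5872, -0.2727, 0.2472]
eef_rot: [-3.14, 0.009, 2.853]
ft_force: [0.7, 0.8, -0.0]
grip_width: 0.0322
clock: 34.85
tool_pos: [0.5841, -0.2712, 0.2397]
eef_rot: [-3.14, -0.001, 1.647]
ft_force: [0.2, 0.4, -0.3]
grip_width: 0.032
at [ 0.5841 -0.2712  0.2397] rpy [-3.140e+00 -1.000e-03  1.647e+00] q6 -0.51 d_tool [ 0.247  -0.0093 -0.    ]
jaw ang 0.076 twist needed (tool z down => -) 0.361
```

```bash
python3 -m pendant '[{"xyz":[0,0,0],"twist":0.12,"jaw":0.35},{"xyz":[0,0,0],"twist":0.12,"jaw":0.35},{"xyz":[0,0,0],"twist":0.12,"jaw":0.35},{"xyz":[0.0325,-0.0137,0],"twist":0,"jaw":0.35},{"xyz":[0.0325,-0.0137,0],"twist":0,"jaw":0.35},{"xyz":[0.0325,-0.0137,0],"twist":0,"jaw":0.35},{"xyz":[0.0325,-0.0137,0],"twist":0,"jaw":0.35},{"xyz":[0.0325,-0.0137,0],"twist":0,"jaw":0.35},{"xyz":[0.0325,-0.0137,0],"twist":0,"jaw":0.35},{"xyz":[0.0325,-0.0137,0],"twist":0,"jaw":0.35}]'|head -2; python3 -m pendant '[{"xyz":[0,0,0],"twist":0,"jaw":0.35},{"xyz":[0,0,0],"twist":0,"jaw":0.35}]'|head -2;python3 -c "
from h import *
go(*c,.115,-.285)
im=optics.read_camera('wrist')
cv2.imwrite('pics/w5.png',im[:,:,::-1])
for d in (-.046,0,.046): print(proj('wrist',[*(c+R@[0,d]),.122]).round(0))
cv2.imwrite('pics/s2.png',optics.read_camera('side')[100:300,220:480,::-1])
"
```

```text
clock: 35.68
tool_pos: [0.5538, -0.0249, 0.24]
clock: 35.85
tool_pos: [0.5542, -0.025, 0.2403]
at [ 0.5542 -0.025   0.2403] rpy [-3.14   0.     1.296] q6 0.23 d_tool [-0.0002  0.0021  0.1253]
jaw ang -0.275 twist needed (tool z down => -) 0.01
[316. 299.]
[317. 244.]
[318. 182.]
```

View pics/w5.png

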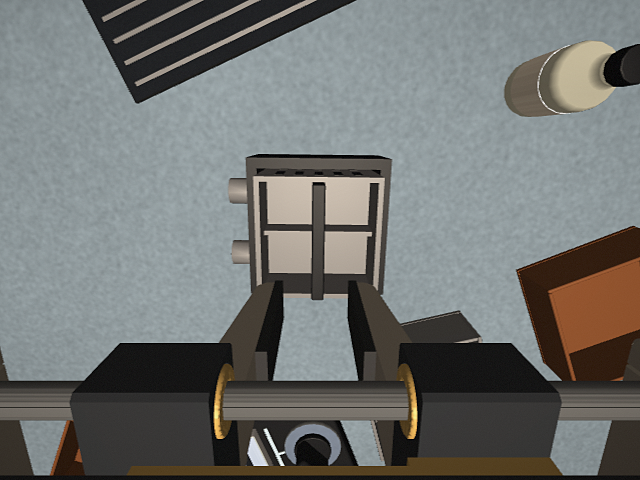

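```bash
python3 -m pendant '[{"xyz":[0,0.001,0.02],"twist":0.01,"jaw":0.35},{"xyz":[0,0,0.03],"twist":0,"jaw":0.35},{"xyz":[0,0,0.03],"twist":0,"jaw":0.35},{"xyz":[0,0,0.03],"twist":0,"jaw":0.35},{"xyz":[0,0,0.012],"twist":0,"jaw":0.35},{"xyz":[0,0,0.006],"twist":0,"jaw":0.35},{"xyz":[0,0,0],"twist":0,"jaw":0.35},{"xyz":[0,0,0],"twist":0,"jaw":0},{"xyz":[0,0,0],"twist":0,"jaw":0},{"xyz":[0,0,0],"twist":0,"jaw":0}]' 30;python3 -m pendant '[{"xyz":[0,0,0],"twist":0,"jaw":0},{"xyz":[0,0,0],"twist":0,"jaw":0},{"xyz":[0,0,-0.006],"twist":0,"jaw":0},{"xyz":[0,0,-0.012],"twist":0,"jaw":0},{"xyz":[0,0,-0.02],"twist":0,"jaw":0},{"xyz":[0,0,-0.03],"twist":0,"jaw":0},{"xyz":[0,0,-0.03],"twist":0,"jaw":0},{"xyz":[0,0,-0.02],"twist":0,"jaw":0},{"xyz":[0,0,0],"twist":0,"jaw":0},{"xyz":[0,0,0],"twist":0,"jaw":0}]';python3 -m pendant '[{"xyz":[0,0,0],"twist":-0.102,"jaw":0},{"xyz":[0,0,0],"twist":-0.102,"jaw":0},{"xyz":[0,0,0],"twist":-0.102,"jaw":0},{"xyz":[0,0,0],"twist":-0.102,"jaw":0},{"xyz":[0,0,0],"twist":0,"jaw":0}]';python3 -c "
from h import *
go(.458,.334,.085,.121)
"
```

```text
clock: 36.78
tool_pos: [0.5569, -0.0269, 0.1146]
eef_rot: [3.139, -0.001, 1.283]
ft_force: [-0.1, -0.4, 0.0]
grip_width: 0.0142
clock: 37.62
tool_pos: [0.5564, -0.0268, 0.2327]
eef_rot: [3.139, -0.001, 1.283]
ft_force: [-0.6, -0.0, -2.2]
grip_width: 0.0099
clock: 38.03
tool_pos: [0.5547, -0.0267, 0.2295]
eef_rot: [-3.139, -0.0, 1.695]
ft_force: [-0.3, -0.0, -2.9]
grip_width: 0.0097
at [ 0.5547 -0.0267  0.2295] rpy [-3.139 -0.     1.695] q6 -0.18 d_tool [ 0.3699 -0.0507  0.1448]
jaw ang 0.125 twist needed (tool z down => -) 0.004
```

```bash
python3 -m pendant '[{"xyz":[0.015,-0.002,0],"twist":0,"jaw":0},{"xyz":[0.025,-0.0035,0],"twist":0,"jaw":0},{"xyz":[0.033,-0.0045,0],"twist":0,"jaw":0},{"xyz":[0.033,-0.0045,0],"twist":0,"jaw":0},{"xyz":[0.033,-0.0045,0],"twist":0,"jaw":0},{"xyz":[0.033,-0.0045,0],"twist":0,"jaw":0},{"xyz":[0.033,-0.0045,0],"twist":0,"jaw":0},{"xyz":[0.033,-0.0045,0],"twist":0,"jaw":0},{"xyz":[0.033,-0.0045,0],"twist":0,"jaw":0},{"xyz":[0.033,-0.0045,0],"twist":0,"jaw":0}]' | head -2
python3 -m pendant '[{"xyz":[0.033,-0.0045,0],"twist":0,"jaw":0},{"xyz":[0.022,-0.003,0],"twist":0,"jaw":0},{"xyz":[0.012,-0.002,0.01],"twist":0,"jaw":0},{"xyz":[0,0,0.02],"twist":0,"jaw":0},{"xyz":[0,0,0.025],"twist":0,"jaw":0},{"xyz":[0,0,0.025],"twist":0,"jaw":0},{"xyz":[0,0,0.025],"twist":0,"jaw":0},{"xyz":[0,0,0.02],"twist":0,"jaw":0},{"xyz":[0,0,0],"twist":0,"jaw":0},{"xyz":[0,0,0],"twist":0,"jaw":0}]'
python3 -c "
from h import *
go(.458,.334,.0635,.121)
cv2.imwrite('pics/s3.png',optics.read_camera('side')[:,:,::-1])
"
```

```text
clock: 38.87
tool_pos: [0.4769, 0.2712, 0.23]
clock: 39.7
tool_pos: [0.4598, 0.3341, 0.1044]
eef_rot: [-3.138, 0.002, 1.689]
ft_force: [-0.5, -0.4, -2.5]
grip_width: 0.0102
at [0.4598 0.3341 0.1044] rpy [-3.138e+00  2.000e-03  1.689e+00] q6 0.51 d_tool [ 0.0002 -0.0016  0.0409]
jaw ang 0.118 twist needed (tool z down => -) -0.003
```

View pics/s3.png

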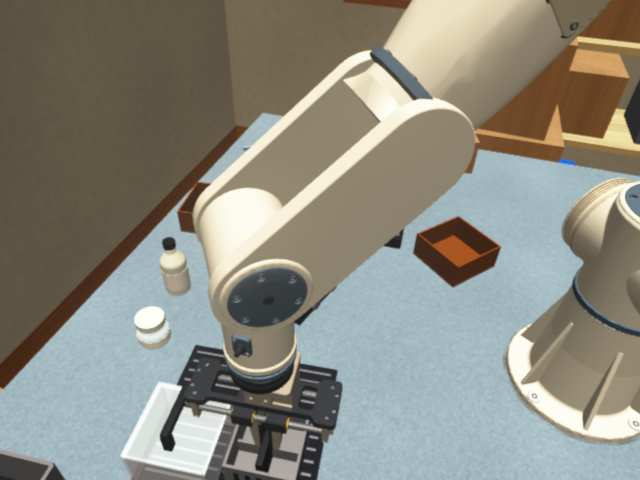

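Basket hangs beside the hood at its quarter. Lowering.

```bash
python3 -m pendant '[{"xyz":[0,-0.001,0.01],"twist":0,"jaw":0},{"xyz":[0,0,0.012],"twist":0,"jaw":0},{"xyz":[0,0,0.008],"twist":0,"jaw":0},{"xyz":[0,0,0.004],"twist":0,"jaw":0},{"xyz":[0,0,0.002],"twist":0,"jaw":0},{"xyz":[0,0,0],"twist":0,"jaw":0}]';python3 -m pendant '[{"xyz":[0,0,0.002],"twist":0,"jaw":0},{"xyz":[0,0,0.001],"twist":0,"jaw":0},{"xyz":[0,0,0],"twist":0,"jaw":0},{"xyz":[0,0,0],"twist":0,"jaw":0}]'
```

```text
clock: 40.25
tool_pos: [0.4596, 0.3351, 0.0696]
eef_rot: [-3.141, 0.0, 1.691]
ft_force: [-0.0, 0.9, -1.8]
grip_width: 0.0102
clock: 40.58
tool_pos: [0.4599, 0.3354, 0.0673]
eef_rot: [3.141, -0.0, 1.691]
ft_force: [-0.7, 0.3, -1.6]
grip_width: 0.0097
```

```bash
python3 -m pendant '[{"xyz":[0,0,0.0015],"twist":0,"jaw":0},{"xyz":[0,0,0.001],"twist":0,"jaw":0},{"xyz":[0,0,0],"twist":0,"jaw":0}]'|grep -E "pos|ft";python3 -m pendant '[{"xyz":[0,0,0.0015],"twist":0,"jaw":0},{"xyz":[0,0,0],"twist":0,"jaw":0},{"xyz":[0,0,0],"twist":0,"jaw":0}]' |grep -E "pos|ft"
```

```text
tool_pos: [0.4597, 0.3353, 0.0645]
ft_force: [0.4, -0.3, -2.2]
tool_pos: [0.4598, 0.3353, 0.0644]
ft_force: [-4.7, -2.5, 14.0]
```

```bash
python3 -m pendant '[{"xyz":[0,0,-0.0015],"twist":0,"jaw":0},{"xyz":[0,0,0],"twist":0,"jaw":0.3},{"xyz":[0,0,0],"twist":0,"jaw":0.3},{"xyz":[0,0,0],"twist":0,"jaw":0.3},{"xyz":[0,0,-0.01],"twist":0,"jaw":0.3},{"xyz":[0,0,-0.03],"twist":0,"jaw":0.3},{"xyz":[0,0,-0.04],"twist":0,"jaw":0.3},{"xyz":[0,0,-0.04],"twist":0,"jaw":0.3},{"xyz":[0,0,-0.03],"twist":0,"jaw":0.3},{"xyz":[0,0,0],"twist":0,"jaw":0.3}]'; python3 -m pendant '[{"xyz":[0,0,0],"twist":0.1,"jaw":0.3},{"xyz":[0,0,0],"twist":0.1,"jaw":0.3},{"xyz":[0,0,0],"twist":0.1,"jaw":0.3},{"xyz":[0,0,0],"twist":0.106,"jaw":0.3},{"xyz":[0,0,0],"twist":0,"jaw":0.3}]'|head -2; python3 -c "
from h import *
go(*c,.21,-.285)
cv2.imwrite('pics/s4.png',optics.read_camera('side')[:,:,::-1])
"
```

```text
clock: 41.92
tool_pos: [0.4627, 0.3374, 0.222]
eef_rot: [3.132, -0.005, 1.691]
ft_force: [0.4, -0.2, 0.2]
grip_width: 0.0274
clock: 42.33
tool_pos: [0.4597, 0.3352, 0.2147]
at [0.4597 0.3352 0.2147] rpy [-3.142  0.     1.28 ] q6 0.92 d_tool [-0.3181  0.1958  0.0048]
jaw ang -0.291 twist needed (tool z down => -) -0.006
```

```bash
python3 -m pendant '[{"xyz":[-0.0318,0.0196,0],"twist":0,"jaw":0.3},{"xyz":[-0.0318,0.0196,0],"twist":0,"jaw":0.3},{"xyz":[-0.0318,0.0196,0],"twist":0,"jaw":0.3},{"xyz":[-0.0318,0.0196,0],"twist":0,"jaw":0.3},{"xyz":[-0.0318,0.0196,0],"twist":0,"jaw":0.3},{"xyz":[-0.0318,0.0196,0],"twist":0,"jaw":0.3},{"xyz":[-0.0318,0.0196,0],"twist":0,"jaw":0.3},{"xyz":[-0.0318,0.0196,0],"twist":0,"jaw":0.3},{"xyz":[-0.0318,0.0196,0],"twist":0,"jaw":0.3},{"xyz":[-0.0318,0.0196,0],"twist":0,"jaw":0.3}]'|head -2; python3 -m pendant '[{"xyz":[0,0,0],"twist":0,"jaw":0.3},{"xyz":[0,0,0],"twist":0,"jaw":0.3},{"xyz":[0,0,0],"twist":0,"jaw":0.3}]'|head -2;python3 -c "
from h import *
go(*c,.046,-.285)
im=optics.read_camera('wrist')
cv2.imwrite('pics/w6.png',im[100:400,130:530,::-1])
for d in (-.046,0,.046): print((proj('wrist',[*(c+R@[0,d]),.052])-[130,100]).round(0))
"
```

```text
clock: 43.22
tool_pos: [0.5583, -0.0269, 0.2148]
clock: 43.47
tool_pos: [0.5577, -0.0247, 0.2144]
at [ 0.5577 -0.0247  0.2144] rpy [-3.141 -0.     1.286] q6 0.24 d_tool [-0.0015 -0.0012  0.1684]
jaw ang -0.285 twist needed (tool z down => -) 0.0
[184. 182.]
[184. 133.]
[184.  80.]
```

View pics/w6.png

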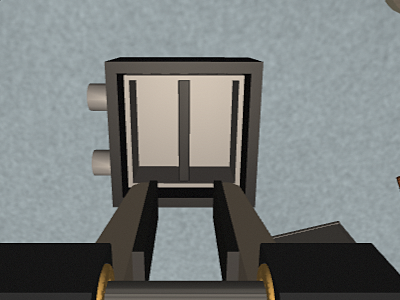

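```bash
python3 -m pendant '[{"xyz":[-0.0015,-0.001,0.02],"twist":0,"jaw":0.3},{"xyz":[0,0,0.03],"twist":0,"jaw":0.3},{"xyz":[0,0,0.03],"twist":0,"jaw":0.3},{"xyz":[0,0,0.03],"twist":0,"jaw":0.3},{"xyz":[0,0,0.025],"twist":0,"jaw":0.3},{"xyz":[0,0,0.02],"twist":0,"jaw":0.3},{"xyz":[0,0,0.01],"twist":0,"jaw":0.3},{"xyz":[0,0,0.004],"twist":0,"jaw":0.3},{"xyz":[0,0,0],"twist":0,"jaw":0.3},{"xyz":[0,0,0],"twist":0,"jaw":0.3}]' 30;python3 -m pendant '[{"xyz":[0,0,0],"twist":0,"jaw":0},{"xyz":[0,0,0],"twist":0,"jaw":0},{"xyz":[0,0,0],"twist":0,"jaw":0},{"xyz":[0,0,0],"twist":0,"jaw":0},{"xyz":[0,0,0],"twist":0,"jaw":0},{"xyz":[0,0,0],"twist":0,"jaw":0}]' 30;python3 -m pendant '[{"xyz":[0,0,-0.006],"twist":0,"jaw":0},{"xyz":[0,0,-0.01],"twist":0,"jaw":0},{"xyz":[0,0,-0.02],"twist":0,"jaw":0},{"xyz":[0,0,-0.03],"twist":0,"jaw":0},{"xyz":[0,0,-0.03],"twist":0,"jaw":0},{"xyz":[0,0,-0.03],"twist":0,"jaw":0},{"xyz":[0,0,-0.024],"twist":0,"jaw":0},{"xyz":[0,0,0],"twist":0,"jaw":0},{"xyz":[0,0,0],"twist":0,"jaw":0}]';python3 -m pendant '[{"xyz":[0,0,0],"twist":-0.102,"jaw":0},{"xyz":[0,0,0],"twist":-0.102,"jaw":0},{"xyz":[0,0,0],"twist":-0.102,"jaw":0},{"xyz":[0,0,0],"twist":-0.1,"jaw":0},{"xyz":[0,0,0],"twist":0,"jaw":0}]';python3 -c "
from h import *
go(.4736,.2032,.07,.121)
"
```

```text
clock: 44.35
tool_pos: [0.5574, -0.0257, 0.0465]
eef_rot: [3.14, -0.0, 1.286]
ft_force: [0.5, 0.4, 0.2]
grip_width: 0.0273
clock: 44.85
tool_pos: [0.5571, -0.0262, 0.0466]
eef_rot: [3.141, -0.0, 1.285]
ft_force: [-3.5, 0.6, 5.9]
grip_width: 0.0094
clock: 45.6
tool_pos: [0.5575, -0.0263, 0.1974]
eef_rot: [3.138, -0.001, 1.285]
ft_force: [0.0, -0.2, -3.2]
grip_width: 0.0098
clock: 46.02
tool_pos: [0.5555, -0.0262, 0.1939]
eef_rot: [-3.139, -0.0, 1.695]
ft_force: [0.2, 0.0, -2.4]
grip_width: 0.0098
at [ 0.5555 -0.0262  0.1939] rpy [-3.139 -0.     1.695] q6 -0.17 d_tool [ 0.2377 -0.0524  0.1241]
jaw ang 0.124 twist needed (tool z down => -) 0.003
```

```bash
python3 -m pendant '[{"xyz":[0.013,-0.003,0],"twist":0,"jaw":0},{"xyz":[0.025,-0.0055,0],"twist":0,"jaw":0},{"xyz":[0.033,-0.0073,0],"twist":0,"jaw":0},{"xyz":[0.033,-0.0073,0],"twist":0,"jaw":0},{"xyz":[0.033,-0.0073,0],"twist":0,"jaw":0},{"xyz":[0.033,-0.0073,0],"twist":0,"jaw":0},{"xyz":[0.033,-0.0073,0],"twist":0,"jaw":0},{"xyz":[0.022,-0.0048,0],"twist":0,"jaw":0},{"xyz":[0.0127,-0.0026,0],"twist":0,"jaw":0},{"xyz":[0,0,0.02],"twist":0,"jaw":0}]' | head -2
python3 -m pendant '[{"xyz":[0,0,0.025],"twist":0,"jaw":0},{"xyz":[0,0,0.025],"twist":0,"jaw":0},{"xyz":[0,0,0.02],"twist":0,"jaw":0},{"xyz":[0,0,0.02],"twist":0,"jaw":0},{"xyz":[0,0,0.01],"twist":0,"jaw":0},{"xyz":[0,0,0],"twist":0,"jaw":0},{"xyz":[0,0,0],"twist":0,"jaw":0}]'
python3 -c "
from h import *
go(.4736,.2032,.047,.121)
"
```

```text
clock: 46.85
tool_pos: [0.477, 0.2067, 0.1778]
clock: 47.43
tool_pos: [0.476, 0.2033, 0.0754]
eef_rot: [-3.14, 0.0, 1.69]
ft_force: [0.2, -0.0, -2.3]
grip_width: 0.0101
at [0.476  0.2033 0.0754] rpy [-3.14  0.    1.69] q6 0.28 d_tool [ 0.0002 -0.0024  0.0284]
jaw ang 0.119 twist needed (tool z down => -) -0.002
```

```bash
python3 -m pendant '[{"xyz":[0,-0.002,0.008],"twist":0,"jaw":0},{"xyz":[0,0,0.008],"twist":0,"jaw":0},{"xyz":[0,0,0.006],"twist":0,"jaw":0},{"xyz":[0,0,0.003],"twist":0,"jaw":0},{"xyz":[0,0,0],"twist":0,"jaw":0},{"xyz":[0,0,0],"twist":0,"jaw":0}]'|grep -E "pos|ft";python3 -m pendant '[{"xyz":[0,0,0.002],"twist":0,"jaw":0},{"xyz":[0,0,0],"twist":0,"jaw":0},{"xyz":[0,0,0],"twist":0,"jaw":0}]'|grep -E "pos|ft"; python3 -m pendant '[{"xyz":[0,0,0.0015],"twist":0,"jaw":0},{"xyz":[0,0,0],"twist":0,"jaw":0},{"xyz":[0,0,0],"twist":0,"jaw":0}]'|grep -E "pos|ft"
```

```text
tool_pos: [0.4742, 0.2032, 0.0505]
ft_force: [0.5, -0.2, -1.5]
tool_pos: [0.4744, 0.2033, 0.0487]
ft_force: [0.9, 0.1, -1.9]
tool_pos: [0.4742, 0.2033, 0.0471]
ft_force: [0.5, 0.1, -1.5]
```

```bash
python3 -m pendant '[{"xyz":[0,0,0.0015],"twist":0,"jaw":0},{"xyz":[0,0,0],"twist":0,"jaw":0},{"xyz":[0,0,0],"twist":0,"jaw":0}]'|grep -E "pos|ft"
```

```text
tool_pos: [0.4744, 0.2033, 0.0466]
ft_force: [-3.9, -1.6, 12.3]
```

Contact at 12 N. Releasing and rising.

```bash
python3 -m pendant '[{"xyz":[0,0,-0.0012],"twist":0,"jaw":0},{"xyz":[0,0,0],"twist":0,"jaw":0.3},{"xyz":[0,0,0],"twist":0,"jaw":0.3},{"xyz":[0,0,0],"twist":0,"jaw":0.3},{"xyz":[0,0,-0.01],"twist":0,"jaw":0.3},{"xyz":[0,0,-0.03],"twist":0,"jaw":0.3},{"xyz":[0,0,-0.04],"twist":0,"jaw":0.3},{"xyz":[0,0,-0.04],"twist":0,"jaw":0.3},{"xyz":[0,0,-0.04],"twist":0,"jaw":0.3},{"xyz":[0,0,0],"twist":0,"jaw":0.3}]'; python3 -c "
from h import *
go(.475,-.33,.21,.47)
cv2.imwrite('pics/t2.png',optics.read_camera('top')[:,:,::-1])
"
```

```text
clock: 49.52
tool_pos: [0.478, 0.2049, 0.2149]
eef_rot: [3.13, -0.003, 1.691]
ft_force: [0.8, 1.0, 0.6]
grip_width: 0.0277
at [0.478  0.2049 0.2149] rpy [ 3.130e+00 -3.000e-03  1.691e+00] q6 0.28 d_tool [-0.5307 -0.0671  0.0024]
jaw ang 0.12 twist needed (tool z down => -) -0.35
```

```bash
python3 -m pendant '[{"xyz":[0,0,0],"twist":-0.12,"jaw":0.4},{"xyz":[0,0,0],"twist":-0.12,"jaw":0.4},{"xyz":[0,0,0],"twist":-0.12,"jaw":0.4},{"xyz":[-0.0292,-0.0154,0],"twist":0,"jaw":0.4},{"xyz":[-0.0292,-0.0154,0],"twist":0,"jaw":0.4},{"xyz":[-0.0292,-0.0154,0],"twist":0,"jaw":0.4},{"xyz":[-0.0292,-0.0154,0],"twist":0,"jaw":0.4},{"xyz":[-0.0292,-0.0154,0],"twist":0,"jaw":0.4},{"xyz":[-0.0292,-0.0154,0],"twist":0,"jaw":0.4},{"xyz":[-0.0292,-0.0154,0],"twist":0,"jaw":0.4}]'|head -2; python3 -m pendant '[{"xyz":[-0.0292,-0.0154,0],"twist":0,"jaw":0.4},{"xyz":[-0.0292,-0.0154,0],"twist":0,"jaw":0.4},{"xyz":[-0.0292,-0.0154,0],"twist":0,"jaw":0.4},{"xyz":[-0.0292,-0.0154,0],"twist":0,"jaw":0.4},{"xyz":[-0.0292,-0.0154,0],"twist":0,"jaw":0.4},{"xyz":[-0.0292,-0.0154,0],"twist":0,"jaw":0.4},{"xyz":[-0.0292,-0.0154,0],"twist":0,"jaw":0.4},{"xyz":[-0.0292,-0.0154,0],"twist":0,"jaw":0.4},{"xyz":[0,0,0],"twist":0,"jaw":0.4},{"xyz":[0,0,0],"twist":0,"jaw":0.4}]'|head -2;python3 -c "
from h import *
go(.475,-.290,.067,.48)
im=optics.read_camera('wrist')
cv2.imwrite('pics/w7.png',cv2.resize(im[140:340,200:440,::-1],None,fx=3,fy=3,interpolation=cv2.INTER_CUBIC))
print((proj('wrist',[.475,-.290,.074])-[200,140])*3)
for a in (1.95,2.05): print((proj('wrist',[.475+.021*np.cos(a),-.290+.021*np.sin(a),.074])-[200,140])*3)
"
```

```text
clock: 50.4
tool_pos: [0.4721, -0.0293, 0.2061]
clock: 51.23
tool_pos: [0.4708, -0.2928, 0.2057]
at [ 0.4708 -0.2928  0.2057] rpy [-3.141e+00 -2.000e-03  2.048e+00] q6 -1.04 d_tool [0.0004 0.0051 0.1387]
jaw ang 0.477 twist needed (tool z down => -) -0.003
[362.47684378 303.20002688]
[370.86158164 225.48473062]
[362.77047674 225.08873167]
```

View pics/w7.png

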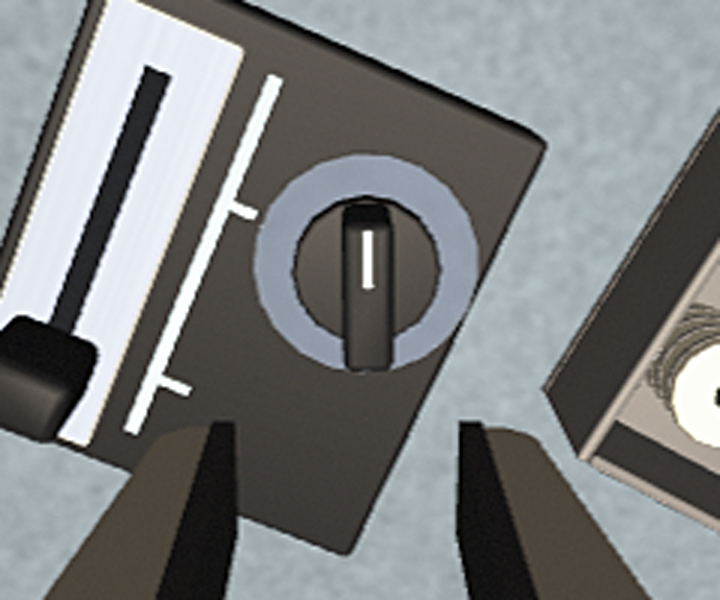

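```bash
python3 -m pendant '[{"xyz":[0.0015,0.006,0.01],"twist":0,"jaw":0.4},{"xyz":[0,0,0.025],"twist":0,"jaw":0.4},{"xyz":[0,0,0.03],"twist":0,"jaw":0.4},{"xyz":[0,0,0.03],"twist":0,"jaw":0.4},{"xyz":[0,0,0.025],"twist":0,"jaw":0.4},{"xyz":[0,0,0.012],"twist":0,"jaw":0.4},{"xyz":[0,0,0.005],"twist":0,"jaw":0.4},{"xyz":[0,0,0],"twist":0,"jaw":0.4},{"xyz":[0,0,0],"twist":0,"jaw":0.4}]' 15;python3 -m pendant '[{"xyz":[0,0,0],"twist":0,"jaw":0},{"xyz":[0,0,0],"twist":0,"jaw":0},{"xyz":[0,0,0],"twist":0,"jaw":0},{"xyz":[0,0,0],"twist":0,"jaw":0},{"xyz":[0,0,0],"twist":0,"jaw":0}]' 15; python3 -c "
from h import *
go(.4755,-.29,.067,.48);print(read_state()['moment'])"
```

```text
clock: 52.03
tool_pos: [0.477, -0.2876, 0.0706]
eef_rot: [3.141, 0.001, 2.051]
ft_force: [-0.2, -0.5, -0.7]
grip_width: 0.0368
clock: 52.45
tool_pos: [0.4753, -0.2888, 0.0709]
eef_rot: [-3.14, 0.001, 2.052]
ft_force: [-8.0, -5.4, 8.7]
grip_width: 0.014
at [ 0.4753 -0.2888  0.0709] rpy [-3.140e+00  1.000e-03  2.052e+00] q6 -1.03 d_tool [-0.0011 -0.0003  0.0039]
jaw ang 0.481 twist needed (tool z down => -) 0.001
[-0.97785263  1.56411528 -0.00832235]
```

```bash
python3 -m pendant '[{"xyz":[0,-0.0015,0],"twist":0,"jaw":0},{"xyz":[0,0,0],"twist":-0.1,"jaw":0},{"xyz":[0,0,0],"twist":-0.12,"jaw":0},{"xyz":[0,0,0],"twist":-0.12,"jaw":0},{"xyz":[0,0,0],"twist":-0.12,"jaw":0},{"xyz":[0,0,0],"twist":-0.12,"jaw":0},{"xyz":[0,0,0],"twist":-0.12,"jaw":0},{"xyz":[0,0,0],"twist":-0.12,"jaw":0},{"xyz":[0,0,0],"twist":-0.1,"jaw":0},{"xyz":[0,0,0],"twist":0,"jaw":0}]'; python3 -c "
from h import *
go(.4755,-.29,.067,1.637);print(read_state()['moment'])"
```

```text
clock: 53.28
tool_pos: [0.4745, -0.2898, 0.0708]
eef_rot: [-3.14, 0.0, 2.978]
ft_force: [-5.2, -5.3, 6.0]
grip_width: 0.0141
at [ 0.4745 -0.2898  0.0708] rpy [-3.14   0.     2.978] q6 -1.95 d_tool [-0.001  -0.      0.0038]
jaw ang 1.407 twist needed (tool z down => -) -0.23
[-0.98149125  1.0885283   0.05075283]
```

```bash
python3 -m pendant '[{"xyz":[0,0,0],"twist":-0.08,"jaw":0},{"xyz":[0,0,0],"twist":-0.06,"jaw":0},{"xyz":[0,0,0],"twist":-0.04,"jaw":0},{"xyz":[0,0,0],"twist":-0.02,"jaw":0},{"xyz":[0,0,0],"twist":0,"jaw":0}]'|grep -E "rot|ft"; python3 -c "
from h import *
print(read_state()['moment'])"; python3 -m pendant '[{"xyz":[0,0,0],"twist":-0.02,"jaw":0},{"xyz":[0,0,0],"twist":-0.02,"jaw":0},{"xyz":[0,0,0],"twist":0,"jaw":0}]'|grep -E "rot|ft"; python3 -c "
from h import *
print(read_state()['moment'])"
```

```text
eef_rot: [-3.139, -0.0, -3.11]
ft_force: [-6.6, -7.1, 6.1]
[-1.2389811   1.19576925  0.01926785]
eef_rot: [-3.139, -0.0, -3.071]
ft_force: [-5.2, -7.1, 5.1]
[-1.22521645  1.14256231 -0.10956151]
```

```bash
for i in 1; do python3 -m pendant '[{"xyz":[0,0,0],"twist":-0.02,"jaw":0},{"xyz":[0,0,0],"twist":0,"jaw":0}]'|grep -E "rot"; python3 -c "
from h import *
print(read_state()['moment'])"; done; python3 -m pendant '[{"xyz":[0,0,0],"twist":-0.02,"jaw":0},{"xyz":[0,0,0],"twist":0,"jaw":0}]'|grep -E "rot"; python3 -c "
from h import *
print(read_state()['moment'])"
```

```text
eef_rot: [-3.139, -0.0, -3.051]
[-1.25071314  1.13405558 -0.34284799]
eef_rot: [-3.139, -0.0, -3.032]
[-1.25302537  1.13588949 -0.42980782]
```

```bash
python3 -m pendant '[{"xyz":[0,0,0],"twist":0,"jaw":0.4},{"xyz":[0,0,0],"twist":0,"jaw":0.4},{"xyz":[0,0,0],"twist":0,"jaw":0.4},{"xyz":[0,0,0],"twist":0,"jaw":0.4},{"xyz":[0,0,-0.02],"twist":0,"jaw":0.4},{"xyz":[0,0,-0.03],"twist":0,"jaw":0.4},{"xyz":[0,0,-0.04],"twist":0,"jaw":0.4},{"xyz":[0,0,-0.04],"twist":0,"jaw":0.4},{"xyz":[0,0,-0.02],"twist":0,"jaw":0.4},{"xyz":[0,0,0],"twist":0,"jaw":0.4}]'; python3 -c "
from h import *
im=optics.read_camera('wrist')
cv2.imwrite('pics/w8.png',cv2.resize(im[100:340,170:470,::-1],None,fx=2.5,fy=2.5,interpolation=cv2.INTER_CUBIC))
"
```

```text
clock: 55.12
tool_pos: [0.4775, -0.2898, 0.2251]
eef_rot: [-3.137, 0.007, -3.032]
ft_force: [0.6, -0.7, 0.2]
grip_width: 0.0368
```

View pics/w8.png

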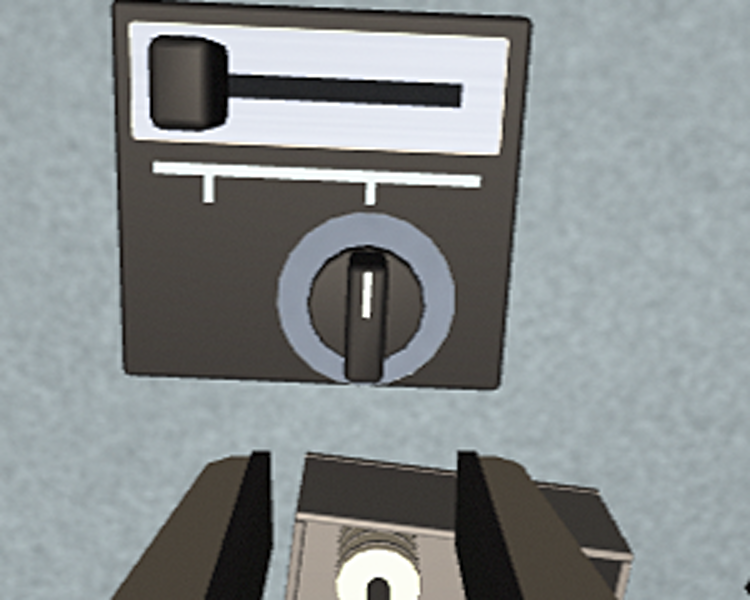

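```bash
python3 -m pendant '[{"xyz":[0.015,0.027,-0.005],"twist":0,"jaw":0.4},{"xyz":[0.015,0.027,-0.005],"twist":0,"jaw":0.4},{"xyz":[0.015,0.027,-0.005],"twist":0,"jaw":0.4},{"xyz":[0.015,0.027,-0.005],"twist":0,"jaw":0.4},{"xyz":[0.015,0.027,-0.005],"twist":0,"jaw":0.4},{"xyz":[0.015,0.027,-0.005],"twist":0,"jaw":0.4},{"xyz":[0.015,0.027,-0.005],"twist":0,"jaw":0.4},{"xyz":[0.015,0.025,-0.005],"twist":0,"jaw":0.4},{"xyz":[0,0,0],"twist":0,"jaw":0.4}]'|head -2; python3 -c "
from h import *
a=optics.read_camera('top')[100:310,80:430,::-1]; b=optics.read_camera('side')[120:480,100:440,::-1]
a=cv2.resize(a,(500,300),interpolation=cv2.INTER_CUBIC);b=cv2.resize(b,(283,300))
a=cv2.resize(a,(783,470)); 
cv2.imwrite('pics/f1.png',a);cv2.imwrite('pics/f2.png',optics.read_camera('side')[:,:,::-1])
"
```

```text
clock: 55.92
tool_pos: [0.3286, -0.0859, 0.2585]
```

View pics/f1.png

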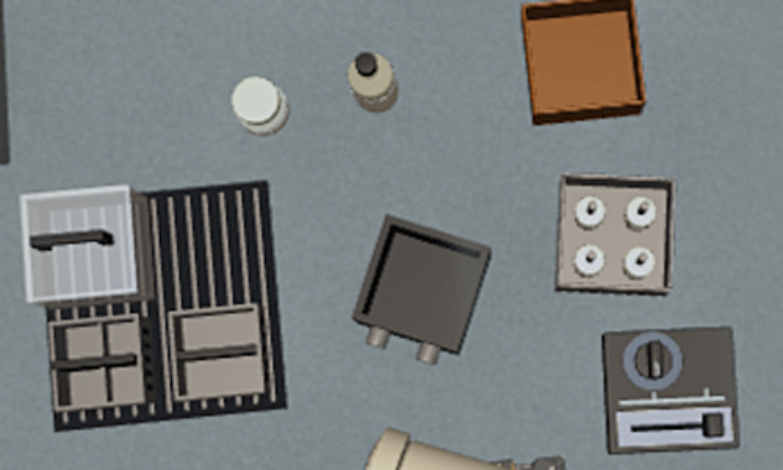

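View pics/f2.png

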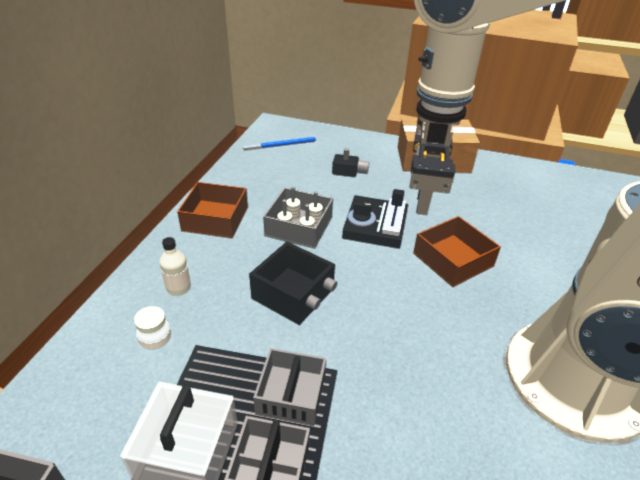

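```bash
python3 -c "
from h import *
def L(u,v,z):
    d=ray('top',80+u/2.237,100+v/2.237,z)[:2]-[.5312,.2767];a=.121
    return (np.array([[np.cos(a),np.sin(a)],[-np.sin(a),np.cos(a)]])@d).round(4)
print('hood',L(71.5,240,.131),'top b',L(93,362,.072),'low b',L(216,352,.052))
print('hood corners z.091',[L(*p,.091).tolist() for p in((22,196),(130,186),(138,292),(27,303))])
from station import ticket
s=read_state();print(s['clock'],s['ft_force'].round(1))
print(ticket.close_job())
"
```

```text
hood [0.0637 0.0607] top b [-0.0644  0.065 ] low b [-0.0653 -0.0671]
hood corners z.091 [[0.1254, 0.1239], [0.1247, 0.0045], [0.006, 0.0046], [0.006, 0.1265]]
56.0667 [ 0.9 -0.7  0.4]
the job is handed in; nothing more can be done
None
```

I finished the whole job in the order asked and handed it in at about 56 s, with the gripper clear of everything. None of my checks failed, and no verdict was reported.

- **Slider:** I slid it until it hit its stop. The picture shows it at the off end, beside the tick.
- **Hood and baskets:** the hood, upper basket and lower basket each stand upright in their own quarter of the mat. In the last top picture each centre was within about 6 mm of its quarter's centre, and all the hood's corners lie inside the mat.
- **Cartridges:** all four stand upright in the grey tub, which never appeared to move.
- **Knob:** I turned it anticlockwise until the turning resistance rose sharply, to about 0.43 N m. Its white line then pointed at the zero tick.
- **Bystanders:** the last pictures show the bottle, jar, pump and brown tubs standing as at the start, though I judged this by eye and did not measure it. The empty sump is in place.

The knob and slider checks rest on felt stops plus pictures, because their joint values could not be read.

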